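Settle an unbalanced flywheel on balancing rollers and lock it heavy side down

TASK

Find the heavy side of the grey flywheel on the blue balancing stand: put the yellow bench level that lies across the stand flat into the blue tray, then roll the flywheel, without lifting it up off the stand, out of its parking chocks and onto the four rollers. Let go of it and let it turn freely until it has come to rest with its heavy side down, and only then swing the red-handled brake over so that its pad rests on the top of the rim and stays there. Leave the flywheel's heavy side down and do not disturb the wire spool, the circuit board and the jar.

Things in the scene. Friction and masses are not known exactly. Their poses are not given: they have to be found in the camera images.
- stand: Fixed blue balancing stand on a grey base plate (x -200 to 135, y -75 to 75, 10 mm thick). Origin: on the bench below the middle of the rollers. Own x = direction in which the flywheel is rolled, y = along its axle, z up; all x, y, z in mm here and below are in this frame. Side plates outside the axle ends: inner faces y -61.5 and 61.5, 6 thick, x -55 to 55, top z 100.
- park (a point): Centre of the parked flywheel, at x -130, y 0, z 85. Below it the aluminium deck, top z 30, x -195 to -38, between two guide walls (inner faces y -14 and 14, 5 thick, top z 40, x -195 to -60). Two black chocks, 3 high, cross the deck at x -149 and -111. Axes as the stand's.
- nest (a point): Centre of the roller nest, at x 0, y 0, z 75.6: the flywheel's centre lies here when its axle rests on all four rollers (radius 14, free-turning, centres at x -16 and 16, y -46 and 46, z 62; the axle drops about 7 between them). A hard push would carry it over the second pair. Axes as the stand's.
- flywheel: Loose grey flywheel with orange rings, 0.5 kg: disc 110 mm across, 24 thick, on a steel axle 14 across, 120 long. Origin at its centre, y along the axle. Parked on its rim between the chocks; a level push of 2 to 4 N on both axle stubs (clear of the brass blocks from 28 mm off its mid-plane) rolls it over the chock, along and off the deck onto the rollers; a push on the rim may jam at the chock. On the rollers it swings and rests in 2 to 5 s.
- weight: Two brass blocks (36 x 13 x 28 mm) clamped on the flywheel's two faces, one side of the axle: its heavy side. Origin at the flywheel's centre; the blocks lie 10 to 38 mm off the axle along own -z, reaching 26 mm off its mid-plane; z points straight up when the heavy side is down. They do not slip; their start angle round the axle varies over nearly the whole turn.
- brake (a joint): Angle of the brake arm: 0 = closed, arm level, rubber pad resting on top of the rim of a flywheel in the nest; grows as the arm swings up and away over the top; starts open, 1.9 to 2.2 rad, leaning away from the rollers; stop at 2.3. The stiff hinge keeps the arm where it is left; 1 to 2 N at the handle moves it.
- brake_hinge (a point): Pivot of the brake arm, at x 105, y 0, z 140, between two posts 152 mm high (y -23 to -15 and 15 to 23, x 94 to 116); the arm turns about the stand's y. Axes as the stand's.
- brake_handle (a point): Centre of the red cross bar at the end of the brake arm, 130 mm from the pivot: 14 mm across, 74 long, parallel to the stand's y. At brake angle a it lies at x = 105 - 130 cos a, z = 140 + 130 sin a. The arm is 18 wide and 10 thick; the pad's face, 105 mm from the pivot, stands 9.4 mm below the arm's centre line.
- level: Loose yellow bench level with black ends, 22 x 170 x 16 mm (own x, y, z), 0.12 kg. Origin at the centre of its underside. Starts lying across the tops of the stand's side plates, underside 100 mm above the bench.
- tray: Fixed blue open tray, 85 x 220 x 28 mm (own x, y, z), walls and floor 5 mm. Origin at the centre of its underside.
- spool: Bystander: red wire spool standing on the bench, 66 mm across, 42 mm high. Origin: centre of its underside.
- board: Bystander: green circuit board on white feet, 90 x 70 mm, 42 mm high with its parts. Origin: centre of its underside.
- jar: Bystander: amber jar with white cap, 60 mm across, 80 mm high. Origin: centre of its underside.
Not all that is in view belongs to the job. Of the things like the level, leave any that is purple or turquoise; of the rest the larger one is meant.

How it is judged:
On the way, in this order (a step that is already met when the one before it is completed fails the run):
1. the flywheel has settled on the rollers, heavy side down, untouched, with the brake still open (distance between flywheel and nest below 0.008 m and angle between weight's own z axis and vertical below 0.2 rad and angular speed of flywheel below 0.25 rad/s and value of joint brake above 0.15 rad and contact force between each of the fingers, the arm and flywheel below 0.1 N), for 0.5 s.
2. the brake pad rests on the rim (value of joint brake below 0.05 rad), for 0.2 s.
At the end, for the whole second after the job is handed in: The flywheel lies in the roller nest (centre within 8 mm) at rest, heavy side within 0.2 rad of straight down; the brake is closed (under 0.05 rad); the level lies flat and at rest in the tray (its centre within 32 mm across and 30 mm along of the tray's centre) (distance between flywheel and nest below 0.008 m and angle between weight's own z axis and vertical below 0.2 rad and angular speed of flywheel below 0.25 rad/s and value of joint brake below 0.05 rad and x of level in the frame of tray between -0.032 and 0.032 m and y of level in the frame of tray between -0.03 and 0.03 m and z of level in the frame of tray below 0.012 m and angle between level's own z axis and vertical below 0.15 rad and linear speed of level below 0.03 m/s); the robot touches nothing.
It fails at once if the flywheel is lifted off the stand (its centre more than 105 mm above the bench) (height (world z) of flywheel above 0.105 m).
It fails at once if the flywheel falls off the stand (height (world z) of flywheel below 0.06 m).
It fails at once if the spool is moved by more than 30 mm or tipped (distance of spool from where it was at the start of the episode above 0.03 m or angle between spool's own z axis and vertical above 0.4 rad).
It fails at once if the board is moved by more than 30 mm or tipped (distance of board from where it was at the start of the episode above 0.03 m or angle between board's own z axis and vertical above 0.4 rad).
It fails at once if the jar is moved by more than 30 mm or tipped (distance of jar from where it was at the start of the episode above 0.03 m or angle between jar's own z axis and vertical above 0.4 rad).
It also fails if it takes over 72 s, if anything falls off the work surface, if the arm or the gripper's body presses on something with over 40 N, if the wrist force passes 120 N, or if a joint passes its speed limit or range.

ROBOT

A 6-joint arm with a two-finger parallel gripper is mounted at the origin on the work surface. World frame = base frame: x ahead of the robot, y to its left, z up, the work surface at z = 0. Lengths are in m, angles in rad, forces in N, time in s.
With the tool pointing down it reaches from about 0.35 to 0.875 m from the base axis. Payload 4.2 kg.
Tool frame: the origin (TCP) lies at the very end of the fingers, on their centre line; the grasp point (between the pads) lies 19 mm behind it (robot.grip_point_offset is the distance from the TCP to the grasp point, in m); y points along the fingers, x is the direction in which the jaws open and shut, and the axes are right-handed (so a half turn about y gives the same grasp; the last joint's range is limited). The gripper opens to 87 mm and grips with 3 to 60 N. Pads are 19 mm wide; open, the fingers measure 117 mm over their backs; the gripper's body (75 mm by 190 mm) begins 51 mm behind the grasp point.
Start: joints at [-0.846, 0.385, 0.008, 0, -1.194, -0.259], TCP at [0.281, -0.558, 0.201] pointing down, gripper open.
Joint ranges: [-3.14, 3.14], [-1.21, 2.06], [-1.07, 1.41], [-3.16, 2.05], [-2.99, -0.16], [-3.1, 3.1]. Speed limits (rad/s): [2.79, 2.79, 3.14, 3.14, 3.14, 3.14].

INTERFACE

Orientations are given as a unit quaternion [w, x, y, z].
In Python, from rig import readout, grab_frame, workorder, robot gives the robot as it stands.
- The arm moves only by the shell command python3 -m handwheel 'ROWS' [FORCE]. ROWS is JSON, a list of rows, each a list of 3 entries, a list of its own where there are three numbers: the shift along the tool's x, y, z in mm, then the turn, a rotation vector about the tool's x, y, z in degrees, then the finger opening in mm, from 0 to 87. In form: [[[dx, dy, dz], [wx, wy, wz], jaw], ...]. A call has 1 to 12 rows; each row is the pose to reach, as a shift and turn from the pose commanded when the call began, along the tool's axes at that moment; what a row does not reach only later rows make up. A row lasts 1/10 s, in which the tool goes at most 50 mm and 8.59 degrees, less where a joint would pass 70% of its speed; a pose out of reach is approached as far as the arm can. A call with a gripper value outside its range is refused whole. The fingers move at their own pace and stop on an object; FORCE is the grip in N (left out, the last holds). Time passes only in rows, so rows that repeat a pose let the fingers close. It gives the time, the measured TCP pose, the force and the opening at its end, in the units of the state.
- readout.state(): the state, without advancing time (a new reading comes with each control period).
- grab_frame(name): name is "scene" or "side" or "wrist"; returns a dict with "image" (384x512x3 uint8, red, green, blue), "vertical_fov" (degrees; the focal length in pixels is half the picture's height over the tangent of half this angle, whatever the lens; pixels are square), "cx", "cy" (the principal point, pixels), "cam_to_world" (4x4, takes a point from camera to world coordinates). Camera axes: x right, y up, looking along -z (the intrinsics and any distortion apply to the point x, -y, -z); pixel columns grow to the right and rows downward; lengths in m; the calibration is good to about 2 mm. A picture is of the moment at which its call begins. There is no depth.
- workorder.hand_in(): hands the job in, once; it reports no verdict.
The state is a dict: "time": time; "joint_positions": joint angles; "joint_velocities": joint speeds; "effort": joint torques, N m; "ee_pos": TCP position; "ee_rot": TCP orientation; "contact_force": force on the tool from outside, world axes, zero at the start; "torque": the same for the moment, N m; "width": opening from 0.0 (shut) to 1.0 (fully open).
Only numpy, scipy, OpenCV 4.12 (cv2) and the standard library are available. Lean on these libraries where they do the work, as an engineer would, in place of code of your own. Each camera call takes 0.05 s, during which the arm holds its last target.

## Working session

There is one attempt and no reset: what is moved stays moved. The work goes in short steps, Python scripts to look and compute and a shell command to move; the robot and the scene stay as the last step left them, time stands still between calls to the robot, and variables do not carry over. Pictures are saved under pics/ and viewed, and the job is handed in when it is done.

```bash
ls; mkdir -p pics
cat > h.py <<'E'
import numpy as np,cv2
from rig import readout, grab_frame, workorder, robot
def save(n,f=None):
    fr=grab_frame(f or n.split('_')[0]); cv2.imwrite(f'pics/{n}.png',fr['image'][:,:,::-1]); np.save(f'pics/{n}.npy',fr,allow_pickle=True); return fr
def load(n): return np.load(f'pics/{n}.npy',allow_pickle=True).item()
def foc(fr): return fr['image'].shape[0]/2/np.tan(np.radians(fr['vertical_fov'])/2)
E
python3 - <<'E'
from h import *
for n in ['scene','side','wrist']:
    f=save(n+'_0',n); print({k:v for k,v in f.items() if k!='image'})
s=readout.state();print(s['ee_pos'],s['ee_rot'],s['time'],robot.grip_point_offset)
E
```

```text
pics
{'vertical_fov': 42.49952615571301, 'cx': 258.7122377773899, 'cy': 189.59448085814134, 'cam_to_world': array([[-0.07738132, -0.72868278,  0.68046568,  1.386949  ],
       [ 0.99699215, -0.05358841,  0.05599051,  0.09571265],
       [-0.00433425,  0.68275156,  0.73063775,  0.9876291 ],
       [ 0.        ,  0.        ,  0.        ,  1.        ]])}
{'vertical_fov': 51.56739585105699, 'cx': 253.98774289104253, 'cy': 196.4605542439363, 'cam_to_world': array([[-0.98548349,  0.10171646, -0.13592664,  0.37876074],
       [-0.16971899, -0.5703876 ,  0.80365008,  1.01740836],
       [ 0.00421358,  0.81505322,  0.57937077,  0.81356152],
       [ 0.        ,  0.        ,  0.        ,  1.        ]])}
{'vertical_fov': 59.106756750749206, 'cx': 257.4944449949628, 'cy': 191.27187017419126, 'cam_to_world': array([[-0.44858764, -0.85551352, -0.25858414,  0.20890357],
       [ 0.89373704, -0.42881753, -0.13171803, -0.59258238],
       [ 0.00180115, -0.2901933 ,  0.95696635,  0.38371611],
       [ 0.        ,  0.        ,  0.        ,  1.        ]])}
[ 0.28052355 -0.55798113  0.19971624] [-0.37165687  0.37062669  0.60214997 -0.6015999 ] 0.15 0.0187
```

View pics/scene_0.png

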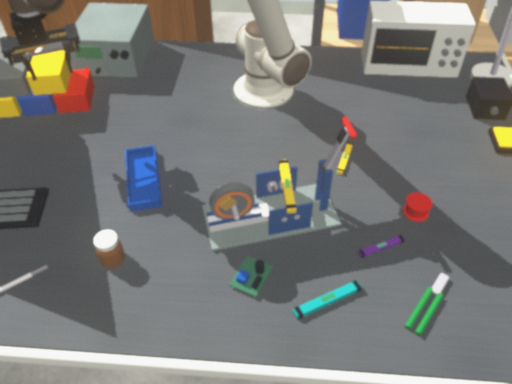

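View pics/side_0.png

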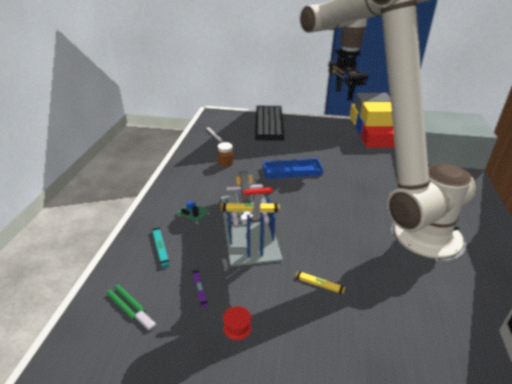

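View pics/wrist_0.png

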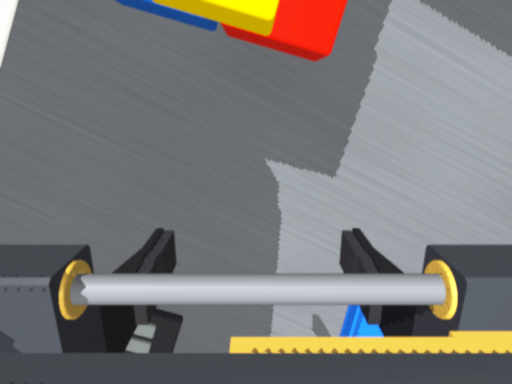

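Candidates for the level: yellow on the stand (scene 287,187; side 250,208), small yellow on the bench (345,158), purple (382,246) and turquoise (327,300). The one on the stand fits: it is yellow, the larger of the two yellow ones, and lies across the plates. I'll confirm it in a crop.

Run:
```python
from h import *
a=load('scene_0')['image'][110:260,190:370,::-1]
cv2.imwrite('pics/c1.png',cv2.resize(a,None,fx=4.4,fy=4,interpolation=cv2.INTER_CUBIC)[:600,:792])
a=load('side_0')['image'][150:275,190:350,::-1]
cv2.imwrite('pics/c2.png',cv2.resize(a,None,fx=4.8,fy=4.8,interpolation=cv2.INTER_CUBIC))
```

```text
(no output)
```

View pics/c1.png

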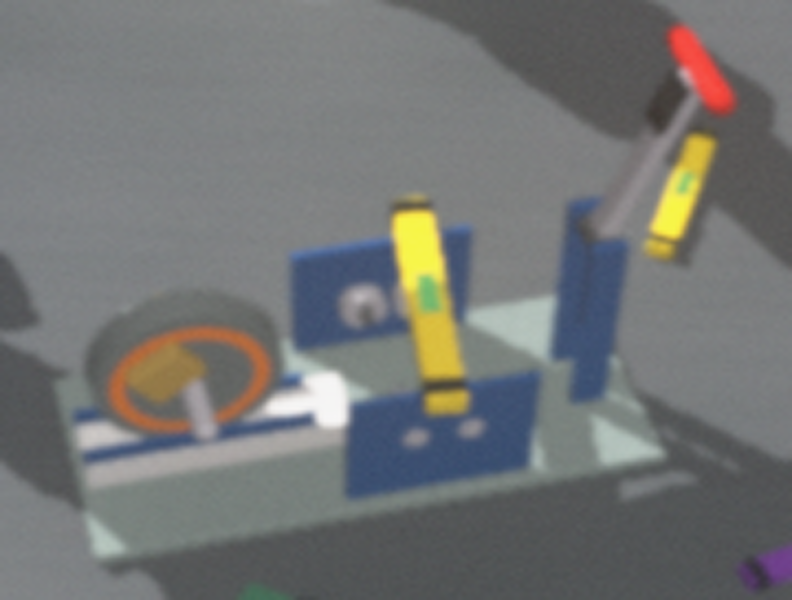

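View pics/c2.png

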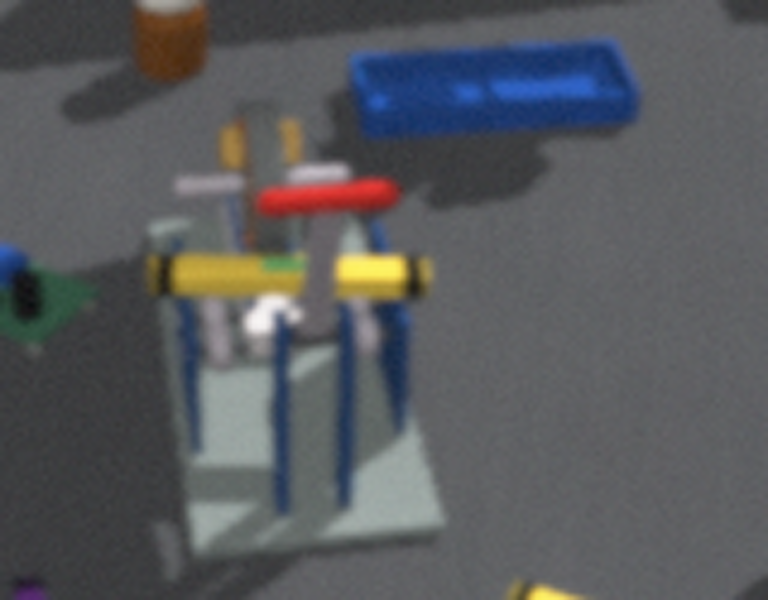

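```bash
cat >> h.py <<'E'
def ray(fr,p):
    f=foc(fr);M=fr['cam_to_world'];d=np.array([(p[0]-fr['cx'])/f,-(p[1]-fr['cy'])/f,-1.]);d=M[:3,:3]@d
    return M[:3,3],d/np.linalg.norm(d)
def plane(fr,p,z):
    o,d=ray(fr,p); return o+d*(z-o[2])/d[2]
def tri(fa,pa,fb,pb):
    o1,d1=ray(fa,pa);o2,d2=ray(fb,pb)
    t=np.linalg.lstsq(np.c_[d1,-d2],o2-o1,rcond=None)[0]
    a=o1+t[0]*d1;b=o2+t[1]*d2
    return (a+b)/2,np.linalg.norm(a-b)
def proj(fr,P):
    M=fr['cam_to_world'];q=M[:3,:3].T@(np.asarray(P)-M[:3,3]);f=foc(fr)
    return np.array([fr['cx']+f*q[0]/-q[2],fr['cy']-f*q[1]/-q[2]])
def blobs(fr,lo,hi,amin=15):
    hsv=cv2.cvtColor(fr['image'],cv2.COLOR_RGB2HSV);m=cv2.inRange(hsv,lo,hi)
    n,l,st,c=cv2.connectedComponentsWithStats(m);out=[]
    for i in range(1,n):
        if st[i,4]>=amin: out.append((c[i].round(1),st[i].tolist(),l==i))
    return out
E
python3 - <<'E'
from h import *
for n in ['scene_0','side_0']:
    f=load(n);print(n)
    for nm,lo,hi in [('yel',(22,120,80),(34,255,255)),('blue',(105,120,40),(125,255,255)),('plate',(60,12,100),(95,60,255)),('red',(174,120,80),(180,255,255))]:
        for c,st,m in blobs(f,lo,hi):
            r=cv2.minAreaRect(np.argwhere(m)[:,::-1].astype(np.float32)); print(nm,c,st,np.round(cv2.boxPoints(r),1).tolist())
E
```

```text
scene_0
yel [48.3 72.5] [26, 49, 44, 45, 1539] [[21.799999237060547, 57.20000076293945], [64.69999694824219, 48.70000076293945], [72.9000015258789, 89.4000015258789], [30.0, 98.0]]
yel [  8.7 107.3] [0, 97, 21, 21, 378] [[-0.0, 97.0], [20.0, 97.0], [20.0, 117.0], [0.0, 117.0]]
yel [502.9 136.3] [492, 126, 20, 23, 374] [[492.0, 126.0], [511.0, 126.0], [511.0, 148.0], [492.0, 148.0]]
yel [344.4 158.2] [337, 143, 16, 32, 215] [[335.3999938964844, 172.0], [346.6000061035156, 141.6999969482422], [353.6000061035156, 144.3000030517578], [342.3999938964844, 174.60000610351562]]
yel [286.4 182.9] [279, 162, 16, 43, 364] [[278.0, 162.5], [287.8999938964844, 160.89999389648438], [294.79998779296875, 203.6999969482422], [284.79998779296875, 205.3000030517578]]
yel [291.  209.7] [287, 207, 9, 6, 48] [[287.0, 207.0], [295.0, 207.0], [295.0, 212.0], [287.0, 212.0]]
blue [354.   13.7] [338, 0, 31, 38, 670] [[335.5, 34.599998474121094], [339.29998779296875, -2.9000000953674316], [368.0, -0.0], [364.29998779296875, 37.400001525878906]]
blue [ 35.1 104.7] [18, 94, 36, 21, 530] [[17.600000381469727, 95.
[... 4356 characters left out ...]
001220703125, 133.39999389648438], [424.1000061035156, 108.9000015258789], [496.79998779296875, 114.30000305175781], [494.8999938964844, 138.89999389648438]]
plate [228.5 197.9] [221, 195, 15, 7, 68] [[221.0, 195.0], [235.0, 195.0], [235.0, 201.0], [221.0, 201.0]]
plate [263.2 198.7] [262, 196, 4, 6, 16] [[262.0, 201.0], [262.0, 196.0], [265.0, 196.0], [265.0, 201.0]]
plate [252.4 246.4] [228, 222, 55, 43, 1318] [[225.60000610351562, 224.6999969482422], [278.3999938964844, 219.6999969482422], [282.29998779296875, 260.0], [229.5, 265.0]]
plate [128.4 292.8] [113, 283, 33, 27, 53] [[111.5999984741211, 286.0], [115.5999984741211, 280.29998779296875], [149.0, 303.20001220703125], [145.0, 309.0]]
```

```bash
python3 - <<'E'
from h import *
A=load('scene_0');B=load('side_0')
print('corners z.01')
for nm,f,p in [('BL',A,(203,205.5)),('FL',A,(213.5,249)),('FR',A,(340.7,222.8)),('FR',B,(230.3,264.5)),('NR',B,(282.2,258.3)),('FL',B,(221.3,196.5))]: print(nm,plane(f,p,.01).round(4))
# level ends (black outer end)
e1=((190+412/4.4),(110+200/4.)); e2=(190+447/4.4,110+400/4)
print('level end',tri(A,(190+413/4.4,110+207/4),B,(190+425/4.8,150+272/4.8)),tri(A,(190+446/4.4,110+398/4),B,(190+153/4.8,150+273/4.8)))
for c in [(190+416/4.4,110+207/4),(190+446/4.4,110+383/4)]: print('blackbands top z.116',plane(A,c,.116))
# tray: rim corners
print('tray',[plane(A,p,.028).round(4) for p in [(126,150),(157,146),(161,206),(130,210)]])
print('trayB',[plane(B,p,.028).round(4) for p in [(263,161),(318.5,158),(322.5,169),(266,173)]])
E
python3 - <<'E'
import cv2,sys
sys.path.insert(0,'.')
from h import *
a=load('scene_0')['image'][135:220,110:180,::-1]
cv2.imwrite('pics/c3.png',cv2.resize(a,None,fx=7,fy=7,interpolation=cv2.INTER_CUBIC))
a=load('side_0')['image'][150:190,250:340,::-1]
cv2.imwrite('pics/c4.png',cv2.resize(a,None,fx=8,fy=8,interpolation=cv2.INTER_CUBIC))
E
```

```text
corners z.01
BL [ 0.5443 -0.121   0.01  ]
FL [ 0.6821 -0.0738  0.01  ]
FR [0.5766 0.2381 0.01  ]
FR [0.5768 0.2398 0.01  ]
NR [0.4359 0.1899 0.01  ]
FL [ 0.6795 -0.077   0.01  ]
level end (array([0.46487114, 0.08401102, 0.11055721]), np.float64(0.004870327765375155)) (array([0.62785529, 0.10986447, 0.10993982]), np.float64(0.0005123630877978657))
blackbands top z.116 [0.47346207 0.08709175 0.116     ]
blackbands top z.116 [0.6212268  0.10924617 0.116     ]
tray [array([ 0.3656, -0.3712,  0.028 ]), array([ 0.3422, -0.2857,  0.028 ]), array([ 0.5696, -0.2251,  0.028 ]), array([ 0.5889, -0.3016,  0.028 ])]
trayB [array([ 0.569 , -0.3138,  0.028 ]), array([ 0.3565, -0.3757,  0.028 ]), array([ 0.3383, -0.2945,  0.028 ]), array([ 0.5446, -0.2286,  0.028 ])]
```

View pics/c3.png

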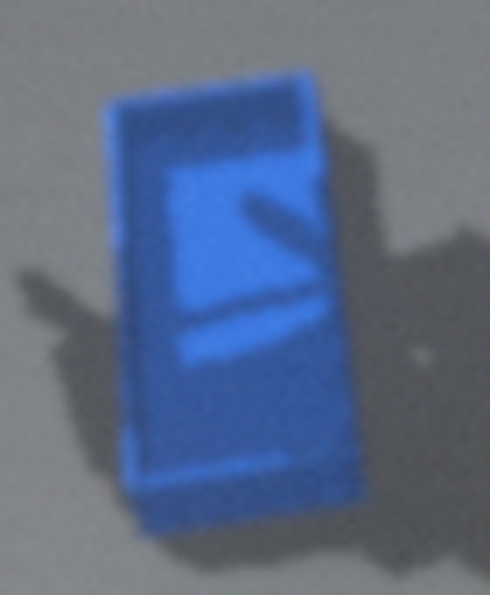

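View pics/c4.png

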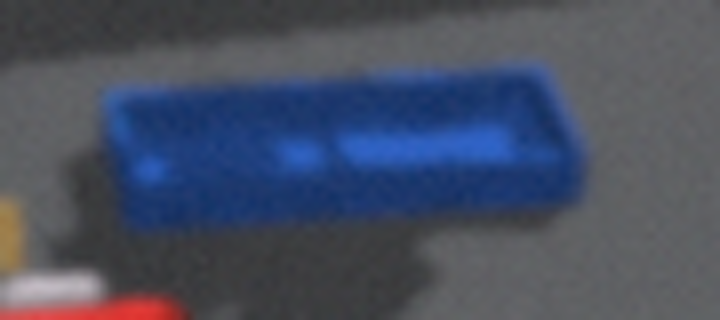

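```bash
cat > fit.py <<'E'
from h import *
def fit(L,W):
    L=np.array(L);W=np.array(W)
    a=L-L.mean(0);b=W-W.mean(0)
    th=np.arctan2((a[:,0]*b[:,1]-a[:,1]*b[:,0]).sum(),(a*b).sum());R=np.array([[np.cos(th),-np.sin(th)],[np.sin(th),np.cos(th)]])
    t=W.mean(0)-R@L.mean(0);return th,R,t,np.linalg.norm(L@R.T+t-W,axis=1)
E
python3 - <<'E'
from fit import *
A=load('scene_0');B=load('side_0')
L=[(-.2,.075),(-.2,-.075),(.135,-.075),(.135,-.075),(.135,.075),(-.2,-.075)]
W=[plane(f,p,.01)[:2] for f,p in [(A,(203,205.5)),(A,(213.5,249)),(A,(340.7,222.8)),(B,(230.3,264.5)),(B,(282.2,258.3)),(B,(221.3,196.5))]]
th,R,t,r=fit(L,W);print('stand',np.degrees(th),t,r.round(4))
a=[(125.3,149.7),(154.7,145.4),(161.7,201.4),(128.6,204.6)]
b=[(318.1,158.1),(322.8,169.6),(266.3,172.8),(263.1,161.5)]
T=[]
for p,q in zip(a,b):
    P,g=tri(A,p,B,q);print(P.round(4),round(g,4));T.append(P[:2])
W=T+[plane(A,p,.028)[:2] for p in a]+[plane(B,p,.028)[:2] for p in b]
l=[(-.0425,-.11),(.0425,-.11),(.0425,.11),(-.0425,.11)]*3
print('tray',fit(l,W))
S=lambda x,y,z:np.r_[R@[x,y]+t,z]
for nm,P in [('park',S(-.13,0,.085)),('axle-',S(-.13,-.06,.085)),('axle+',S(-.13,.06,.085)),('plate-',S(-.055,-.0645,.1)),('plate-b',S(.055,-.0645,.1)),('handle',S(.105-.13*np.cos(2),0,.14+.13*np.sin(2)))]:
    print(nm,P.round(4),proj(A,P).round(1),proj(B,P).round(1))
E
```

```text
stand 108.66338899819193 [0.54843784 0.08878342] [0.0047 0.0032 0.0026 0.001  0.0033 0.004 ]
[ 0.3589 -0.3764  0.0251] 0.0038
[ 0.337  -0.2942  0.0255] 0.0005
[ 0.5461 -0.2305  0.0242] 0.0074
[ 0.5687 -0.3112  0.0265] 0.0017
tray (np.float64(-1.2681328176087634), array([[ 0.2980637 ,  0.95454598],
       [-0.95454598,  0.2980637 ]]), array([ 0.45390505, -0.30171107]), array([0.08556412, 0.08453587, 0.08294266, 0.08582529, 0.08446849,
       0.08484986, 0.08478444, 0.08519875, 0.08360354, 0.08821788,
       0.08405755, 0.0845296 ]))
park [ 0.59   -0.0344  0.085 ] [232.5 201.3] [243.9 188. ]
axle- [ 0.6469 -0.0152  0.085 ] [237.9 219.6] [225.6 189.5]
axle+ [ 0.5332 -0.0536  0.085 ] [227.5 184.1] [262.1 186.5]
plate- [0.6271 0.0573 0.1   ] [269.  210.9] [226.3 199.3]
plate-b [0.5919 0.1615 0.1   ] [313.3 202.2] [230.1 221.7]
handle [0.4975 0.2395 0.2582] [352.8 127.4] [259.2 195.2]
```

```bash
cat >> h.py <<'E'
from scipy.spatial.transform import Rotation as Ro
TH=np.radians(108.663);RS=np.array([[np.cos(TH),-np.sin(TH)],[np.sin(TH),np.cos(TH)]]);TS=np.array([.54844,.08878])
def S(x,y,z): return np.r_[RS@[x/1000,y/1000]+TS,z/1000]
def toS(P): return np.r_[RS.T@(np.asarray(P)[:2]-TS),P[2]]*1000
def pose():
    s=readout.state();q=s['ee_rot'];return np.array(s['ee_pos']),Ro.from_quat(np.r_[q[1:],q[0]]),s
def go(P,yaw):
    p,R,s=pose()
    cands=[]
    for y in (yaw,yaw+180):
        c=np.cos(np.radians(y));d=np.sin(np.radians(y))
        X=np.array([c,d,0]);Y=np.array([0,0,-1.]);T=Ro.from_matrix(np.c_[X,Y,np.cross(X,Y)])
        w=(R.inv()*T).as_rotvec(degrees=True);cands.append((np.linalg.norm(w),w))
    w=min(cands,key=lambda c:c[0])
    print('shift',(R.inv().apply(np.asarray(P)-p)*1000).round(1),'turn',w[1].round(2))
def show():
    p,R,s=pose();print('t',round(s['time'],2),'tcp',p.round(4),'stand',toS(p).round(1),'\nR\n',R.as_matrix().round(3),'q',np.round(s['joint_positions'],2),'F',np.round(s['contact_force'],1),'w',round(s['width'],3))
E
python3 - <<'E'
from h import *
show()
go(S(9,0,250)+np.r_[.0395,.006,0],98.7)
go([.586,.1035,.25],98.7)
E
```

```text
t 0.15 tcp [ 0.2805 -0.558   0.1997] stand [-527.   460.8  199.7] 
R
 [[-0.449 -0.001 -0.894]
 [ 0.894  0.001 -0.449]
 [ 0.002 -1.     0.   ]] q [-0.85  0.39  0.01 -0.   -1.19 -0.26] F [-0.  -0.   0.8] w 1.004
shift [ 454.2  -49.6 -569. ] turn [-0.02 17.98  0.09]
shift [ 454.   -49.6 -570. ] turn [-0.02 17.98  0.09]
```

```bash
python3 -m handwheel '[[[0,-50,0],[0,0,0],60],[[454,-50,-570],[0,18,0],60],[[454,-50,-570],[0,18,0],60],[[454,-50,-570],[0,18,0],60],[[454,-50,-570],[0,18,0],60],[[454,-50,-570],[0,18,0],60],[[454,-50,-570],[0,18,0],60],[[454,-50,-570],[0,18,0],60],[[454,-50,-570],[0,18,0],60],[[454,-50,-570],[0,18,0],60],[[454,-50,-570],[0,18,0],60],[[454,-50,-570],[0,18,0],60]]' 30
python3 - <<'E'
from h import *
show();go([.586,.1035,.25],98.7)
E
```

```text
time: 1.35
ee_pos: [0.5093, -0.0616, 0.2506]
ee_rot: [-0.461, 0.461, 0.537, -0.536]
contact_force: [1.6, -0.4, 0.3]
width: 0.688
t 1.35 tcp [ 0.5093 -0.0616  0.2506] stand [-130.    85.2  250.6] 
R
 [[-0.151  0.    -0.988]
 [ 0.988  0.    -0.151]
 [ 0.    -1.    -0.   ]] q [ 0.2   0.16 -0.18 -0.   -1.23 -1.62] F [ 1.6 -0.4  0.3] w 0.688
shift [ 151.6    0.6 -100.8] turn [0.01 0.01 0.  ]
```

```bash
python3 -m handwheel '[[[130,0,-85],[0,0,0],50],[[130,0,-85],[0,0,0],50],[[130,0,-85],[0,0,0],50],[[130,0,-85],[0,0,0],50],[[130,0,-85],[0,0,0],50]]'
python3 - <<'E'
from h import *
show();go([.586,.1035,.25],98.7)
save('wrist_1','wrist')
E
```

```text
time: 1.85
ee_pos: [0.5734, 0.0789, 0.2495]
ee_rot: [0.46, -0.46, -0.536, 0.538]
contact_force: [-0.4, -0.5, 0.3]
width: 0.579
t 1.85 tcp [0.5734 0.0789 0.2495] stand [-17.4 -20.5 249.5] 
R
 [[-0.153 -0.002 -0.988]
 [ 0.988 -0.001 -0.153]
 [-0.    -1.     0.002]] q [ 0.42  0.28 -0.03 -0.   -1.27 -1.83] F [-0.4 -0.5  0.3] w 0.579
shift [ 22.4  -0.5 -16.2] turn [-0.11  0.12 -0.02]
```

View pics/wrist_1.png

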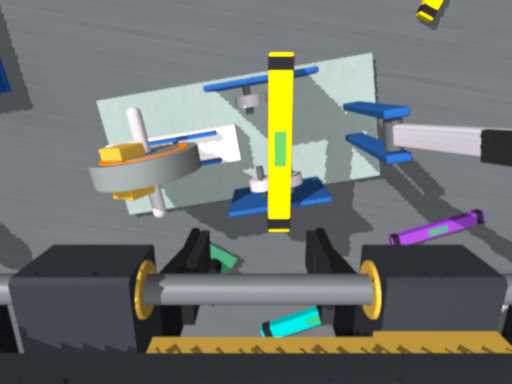

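Run:
```python
from h import *
from fit import fit
f=load('wrist_1')
for c,st,m in blobs(f,(22,120,80),(34,255,255),300): print(c,st)
a,b=plane(f,(281.5,53.5),.116),plane(f,(279.3,230.5),.116)
print(a,b,(a+b)/2,np.linalg.norm(a-b),np.degrees(np.arctan2(*(b-a)[1::-1])))
W=[plane(f,p,.01)[:2] for p in [(97.5,101.5),(373,54),(382.5,176.5)]]
print(fit([(-.2,.075),(.135,.075),(.135,-.075)],W), W)
for P in [S(-130,-60,85),S(-130,60,85),S(-55,-67.5,100),S(55,61.5,100)]: print(proj(f,P))
```

```text
[279.5 141.8] [267, 69, 27, 151, 3258]
[0.4617785  0.08428506 0.116     ] [0.62687608 0.11101303 0.116     ] [0.54432729 0.09764904 0.116     ] 0.16724710109628793 9.19594009822884
(np.float64(1.888148259266297), array([[-0.31205182, -0.95006508],
       [ 0.95006508, -0.31205182]]), array([0.54757735, 0.09159121]), array([0.00090869, 0.00165942, 0.00076469])) [array([ 0.53814702, -0.12113104]), array([0.43510771, 0.19505994]), array([0.57637879, 0.2439454 ])]
[161.80472525 219.68227417]
[131.6871619  109.68176601]
[228.67885448 220.09138028]
[317.35335379  74.04038287]
```

Run:
```python
from h import *
go([.5815,.1037,.099],99.1)
```

```text
shift [ 24.5 150.9 -12.5] turn [-0.09 -0.37 -0.02]
```

```bash
python3 -m handwheel '[[[24.5,0,-12.5],[0,-0.4,0],50],[[24.5,50,-12.5],[0,-0.4,0],50],[[24.5,100,-12.5],[0,-0.4,0],50],[[24.5,100,-12.5],[0,-0.4,0],50],[[24.5,100,-12.5],[0,-0.4,0],50]]'
python3 - <<'E'
from h import *
show();go([.5815,.1037,.099],99.1)
save('wrist_2','wrist')
E
```

```text
time: 2.4
ee_pos: [0.5825, 0.1022, 0.1516]
ee_rot: [0.459, -0.459, -0.538, 0.538]
contact_force: [0.5, -0.4, 0.6]
width: 0.575
t 2.4 tcp [0.5825 0.1022 0.1516] stand [  1.9 -36.5 151.6] 
R
 [[-0.157  0.    -0.988]
 [ 0.988 -0.001 -0.157]
 [-0.001 -1.    -0.   ]] q [ 0.45  0.37 -0.15  0.   -1.06 -1.86] F [ 0.5 -0.4  0.6] w 0.575
shift [ 1.7 52.6  0.7] turn [ 0.   -0.06 -0.09]
```

View pics/wrist_2.png

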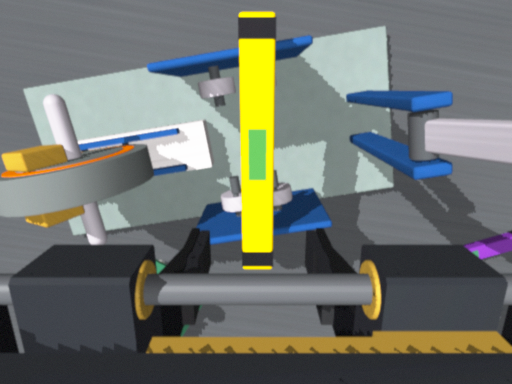

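The level is centred between the fingers (column 258, finger mid-line about 260). Next: go down and grip.

```bash
python3 -m handwheel '[[[1,30,0.5],[0,0,0],50],[[1,53,0.5],[0,0,0],50],[[1,53,0.5],[0,0,0],50],[[1,53,0.5],[0,0,0],10],[[1,53,0.5],[0,0,0],10],[[1,53,0.5],[0,0,0],10],[[1,53,0.5],[0,0,0],10],[[1,53,0.5],[0,0,0],10],[[1,33,0.5],[0,0,0],10],[[1,3,0.5],[0,0,0],10],[[1,-47,0.5],[0,0,0],10],[[1,-97,0.5],[0,0,0],10]]' 35
python3 - <<'E'
from h import *
show()
save('wrist_3','wrist')
E
```

```text
time: 3.65
ee_pos: [0.5809, 0.1044, 0.2488]
ee_rot: [0.459, -0.459, -0.537, 0.539]
contact_force: [1.5, 0.3, 0.0]
width: 0.113
t 3.65 tcp [0.5809 0.1044 0.2488] stand [  4.4 -35.8 248.8] 
R
 [[-0.158 -0.002 -0.987]
 [ 0.987 -0.001 -0.158]
 [-0.001 -1.     0.002]] q [ 0.45  0.3   0.    0.   -1.28 -1.86] F [1.5 0.3 0. ] w 0.113
```

View pics/wrist_3.png

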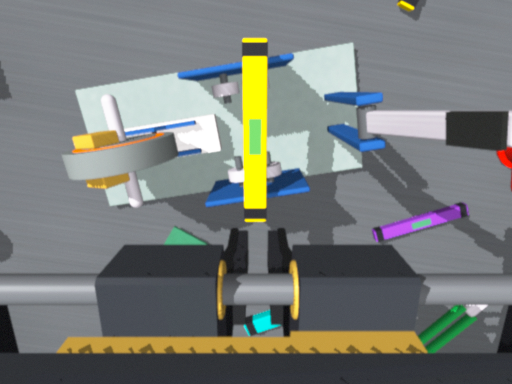

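Run:
```python
from h import *
for n,z in (('wrist_2',.1516),('wrist_3',.2488)):
    f=load(n); p=np.array([.5817,.1033,z]); print(proj(f,p), proj(f,[.5817,.1033,.116]),proj(f,[.5817,.1033,.099]))
f=load('wrist_3')
a,b=plane(f,(255.5,39.5),.116),plane(f,(255.5,220),.116)
print(a,b,(a+b)/2,np.linalg.norm(a-b),np.degrees(np.arctan2(*(b-a)[1::-1])))
save('side_3','side');save('scene_3','scene')
a=load('scene_3')['image'][110:260,190:370,::-1]
cv2.imwrite('pics/c5.png',cv2.resize(a,None,fx=4,fy=4,interpolation=cv2.INTER_CUBIC))
```

```text
[257.05877116 229.5287275 ] [257.19526416 208.94579922] [257.24730161 201.09863448]
[253.07345078 231.40521749] [254.88226811 176.05596919] [255.01700503 171.9330613 ]
[0.46184845 0.08497679 0.116     ] [0.62650113 0.11097834 0.116     ] [0.54417479 0.09797757 0.116     ] 0.1666930872907906 8.973904563738675
```

View pics/c5.png

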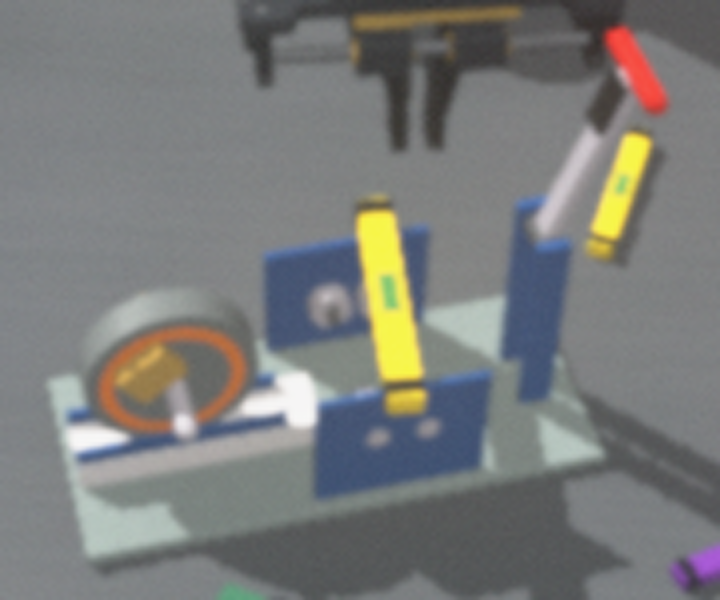

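The level has not moved (scene view: still across the plates). The fingers were simply too slow and I lifted before they had shut. Repeating with a longer close.

```bash
python3 - <<'E'
from h import *
go([.5815,.1037,.099],99.1)
E
python3 -m handwheel '[[[0.5,0,-0.5],[0,0,0],42],[[0.5,0,-0.5],[0,0,0],42],[[0.5,0,-0.5],[0,0,0],42],[[0.5,0,-0.5],[0,0,0],42],[[0.5,0,-0.5],[0,0,0],42],[[0.5,0,-0.5],[0,0,0],42],[[0.5,0,-0.5],[0,0,0],42],[[0.5,50,-0.5],[0,0,0],42],[[0.5,100,-0.5],[0,0,0],42],[[0.5,130,-0.5],[0,0,0],42],[[0.5,150,-0.5],[0,0,0],42],[[0.5,150,-0.5],[0,0,0],42]]' 35
python3 - <<'E'
from h import *
show()
E
python3 -m handwheel '[[[0,0,0],[0,0,0],10],[[0,0,0],[0,0,0],10],[[0,0,0],[0,0,0],10],[[0,0,0],[0,0,0],10],[[0,0,0],[0,0,0],10],[[0,0,0],[0,0,0],10],[[0,0,0],[0,0,0],10],[[0,0,0],[0,0,0],10]]' 35
```

```text
shift [ -1.6 153.3   3.7] turn [0.54 0.   0.11]
time: 5.0
ee_pos: [0.5797, 0.1043, 0.0942]
ee_rot: [0.46, -0.458, -0.536, 0.54]
contact_force: [-0.3, 0.2, 0.9]
width: 0.481
t 5.0 tcp [0.5797 0.1043 0.0942] stand [  4.7 -34.6  94.2] 
R
 [[-0.157 -0.007 -0.988]
 [ 0.988 -0.003 -0.157]
 [-0.001 -1.     0.007]] q [ 0.45  0.42 -0.22 -0.   -0.93 -1.86] F [-0.3  0.2  0.9] w 0.481
time: 5.8
ee_pos: [0.5819, 0.1052, 0.0976]
ee_rot: [0.459, -0.459, -0.538, 0.538]
contact_force: [-0.2, 0.3, 0.3]
width: 0.116
```

Run:
```python
from h import *
save('side_4','side');save('scene_4','scene');save('wrist_4','wrist')
a=load('scene_4')['image'][110:260,190:370,::-1]
b=load('side_4')['image'][120:270,170:350,::-1]
cv2.imwrite('pics/c6.png',cv2.resize(np.vstack([a,b]),None,fx=4,fy=2*2,interpolation=cv2.INTER_CUBIC)[::2,::2] if 0 else cv2.resize(np.hstack([a,b]),None,fx=2.2,fy=2.2,interpolation=cv2.INTER_CUBIC))
```

```text
(no output)
```

View pics/c6.png

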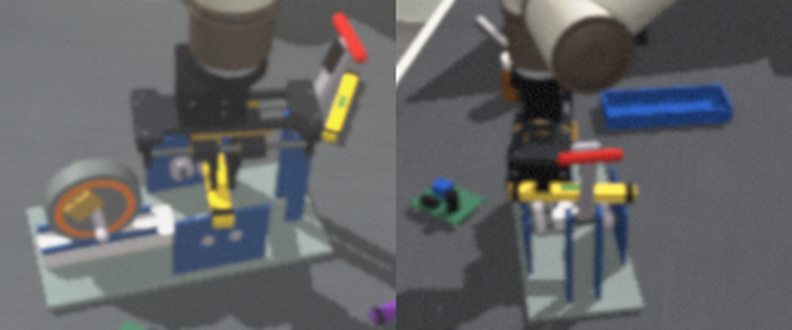

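View pics/wrist_4.png

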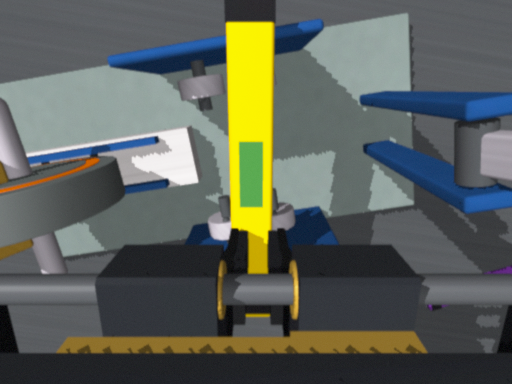

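Run:
```python
from h import *
a=load('scene_4')['image'][165:225,255:335,::-1]
cv2.imwrite('pics/c7.png',cv2.resize(a,None,fx=9,fy=9,interpolation=cv2.INTER_CUBIC))
show()
f=load('scene_4'); 
for z in(.0976,.116): print(proj(f,[.5819,.1052,z]))
```

```text
t 5.95 tcp [0.5819 0.1052 0.0975] stand [  4.8 -36.9  97.5] 
R
 [[-0.158 -0.    -0.987]
 [ 0.987 -0.    -0.158]
 [-0.    -1.     0.   ]] q [ 0.45  0.42 -0.22  0.   -0.93 -1.86] F [-0.1 -0.1 -0.2] w 0.118
[289.88567452 198.47988212]
[290.20634421 193.34262978]
```

View pics/c7.png

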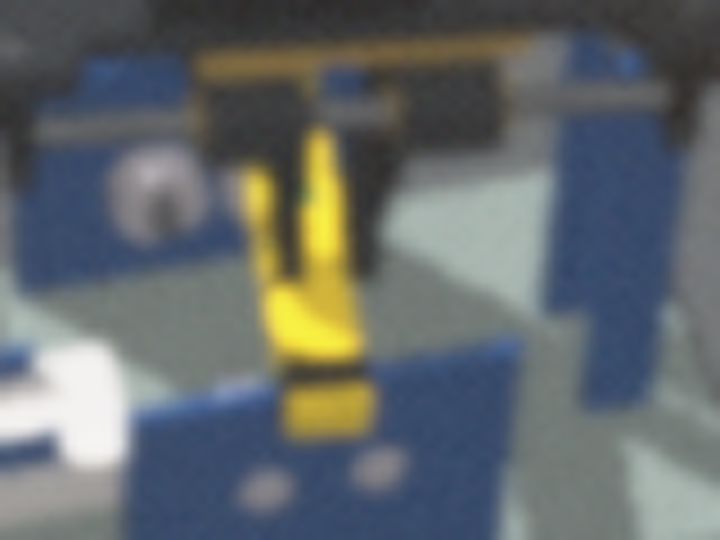

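Run:
```python
from h import *
a=load('wrist_4')['image'][190:340,190:330,::-1]
b=load('side_4')['image'][180:230,215:285,::-1]
a=cv2.resize(a,None,fx=4,fy=4,interpolation=cv2.INTER_CUBIC)
cv2.imwrite('pics/c8.png',a)
cv2.imwrite('pics/c9.png',cv2.resize(b,None,fx=10,fy=10,interpolation=cv2.INTER_CUBIC))
```

```text
(no output)
```

View pics/c8.png

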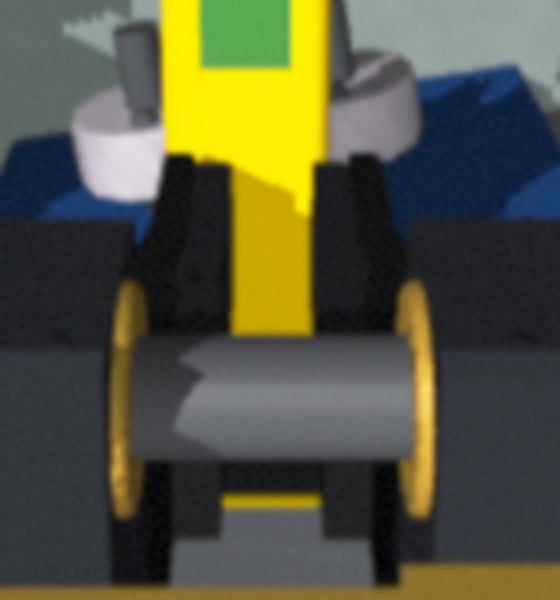

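View pics/c9.png

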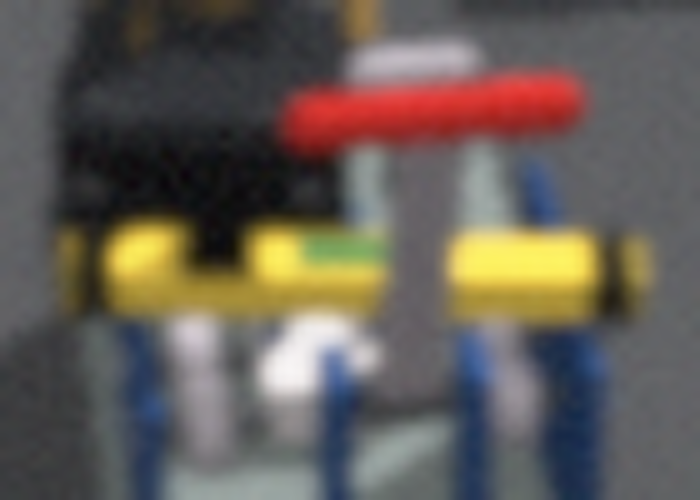

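Run:
```python
from h import *
A=load('scene_4');B=load('side_4')
print(tri(A,(295.5,195.2),B,(236.5,206.2)))
# level top edge near the finger in side: 
A=load('scene_3');B=load('side_3')
print(tri(A,(190+398/4,110+148/4),B,(0,0))[0]*0)
a=B['image'][120:270,170:350,::-1];cv2.imwrite('pics/c10.png',cv2.resize(a,None,fx=4,fy=4,interpolation=cv2.INTER_CUBIC))
```

```text
(array([0.58534955, 0.11586511, 0.11883824]), np.float64(0.007590472170320082))
[0. 0. 0.]
```

View pics/c10.png

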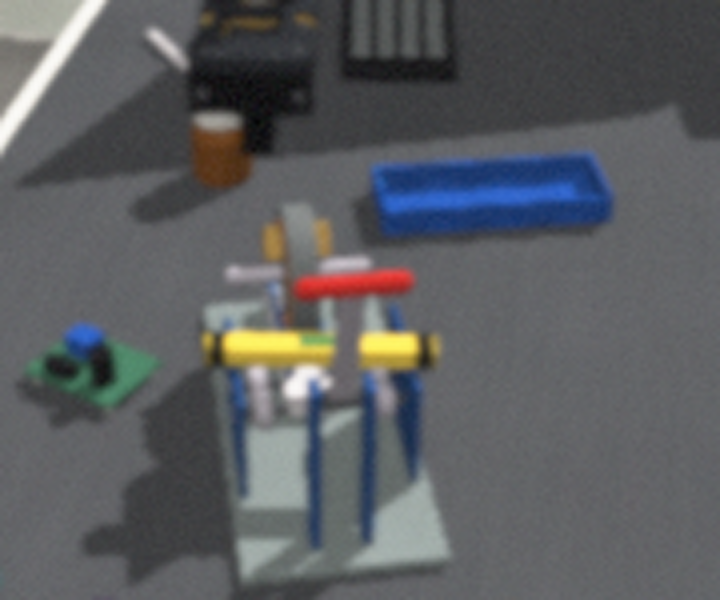

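Run:
```python
from h import *
A=load('scene_3');B=load('side_3')
print(tri(A,(298.7,147.3),B,(234.5,157.5)),tri(A,(289.8,147.5),B,(234.5,157.5)))
print(proj(A,[.5809,.1044,.2488]),proj(B,[.5809,.1044,.2488]),proj(A,[.5809,.1044,.2688]),proj(B,[.5809,.1044,.2688]))
A=load('scene_0');B=load('side_0')
print(proj(A,[.2805,-.558,.1997]),proj(B,[.2805,-.558,.1997]))
print(proj(A,[.2805,-.558,.2197]),proj(B,[.2805,-.558,.2197]))
a=A['image'][0:110,0:110,::-1];cv2.imwrite('pics/c11.png',cv2.resize(a,None,fx=5,fy=5,interpolation=cv2.INTER_CUBIC))
```

```text
(array([0.58889498, 0.11416985, 0.27795073]), np.float64(0.011597724382844067)) (array([0.58977013, 0.09728506, 0.27198719]), np.float64(0.0031078754798443166))
[292.40635299 152.17172445] [236.95994262 166.87485269] [292.8252517  145.38011826] [236.80781739 160.53976729]
[55.20254568 79.89562517] [343.35198555 100.51199257]
[52.96896016 73.71684017] [344.02145197  95.75818891]
```

View pics/c11.png

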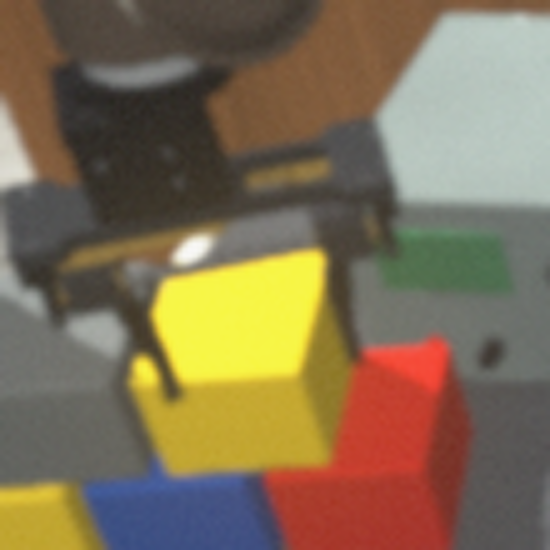

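Fingertips triangulate to z ≈ 0.117 while the reported TCP z is 0.0975. The start picture shows the same, so the physical tips sit about 19 mm behind the reported TCP and the fingers shut just above the level. From here on I'll go about 19 mm deeper.

```bash
python3 -m handwheel '[[[0,-6,0],[0,0,0],42],[[0,-6,0],[0,0,0],42],[[0,-6,0],[0,0,0],42],[[0,-6,0],[0,0,0],42],[[0,-6,0],[0,0,0],42],[[0,-6,0],[0,0,0],42],[[-1,-6,0],[0,0,0],42],[[-1,-6,0],[0,0,0],42],[[-1,10,0],[0,0,0],42],[[-1,18,0],[0,0,0],42],[[-1,18,0],[0,0,0],42],[[-1,18,0],[0,0,0],42]]' 35
python3 -m handwheel '[[[0,0,0],[0,0,0],15],[[0,0,0],[0,0,0],15],[[0,0,0],[0,0,0],15],[[0,0,0],[0,0,0],15],[[0,0,0],[0,0,0],15],[[0,0,0],[0,0,0],15],[[0,0,0],[0,0,0],15],[[0,0,0],[0,0,0],15]]' 35
python3 - <<'E'
from h import *
show();save('wrist_5','wrist')
E
```

```text
time: 7.15
ee_pos: [0.5822, 0.1041, 0.0796]
ee_rot: [0.459, -0.459, -0.538, 0.538]
contact_force: [0.5, 0.3, 0.7]
width: 0.484
time: 7.95
ee_pos: [0.5823, 0.1041, 0.08]
ee_rot: [-0.459, 0.459, 0.538, -0.538]
contact_force: [-0.1, -1.2, 3.7]
width: 0.253
t 7.95 tcp [0.5823 0.1041 0.08  ] stand [  3.7 -37.   80. ] 
R
 [[-0.158  0.001 -0.987]
 [ 0.987 -0.    -0.158]
 [-0.    -1.    -0.001]] q [ 0.45  0.44 -0.24  0.   -0.9  -1.86] F [-0.1 -1.2  3.7] w 0.253
```

View pics/wrist_5.png

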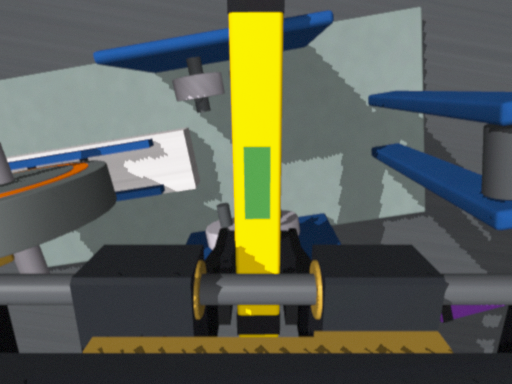

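Run:
```python
from h import *
go([.4901,-.2909,.20],107)
```

```text
shift [-375.5 -120.   153.5] turn [ 0.03 -7.9  -0.01]
```

```bash
python3 -m handwheel '[[[0,-20,0],[0,0,0],15],[[0,-60,0],[0,0,0],15],[[0,-100,0],[0,0,0],15],[[-20,-130,8],[0,-0.5,0],15],[[-375.5,-130,153.5],[0,-8,0],15],[[-375.5,-130,153.5],[0,-8,0],15],[[-375.5,-130,153.5],[0,-8,0],15],[[-375.5,-130,153.5],[0,-8,0],15],[[-375.5,-130,153.5],[0,-8,0],15],[[-375.5,-130,153.5],[0,-8,0],15],[[-375.5,-130,153.5],[0,-8,0],15],[[-375.5,-130,153.5],[0,-8,0],15]]'
python3 -m handwheel '[[[0,0,0],[0,0,0],15],[[0,0,0],[0,0,0],15]]'
python3 - <<'E'
from h import *
show();go([.4901,-.2909,.20],107);save('wrist_6','wrist');save('scene_6','scene');save('side_6','side')
E
```

```text
time: 9.2
ee_pos: [0.4884, -0.2929, 0.2085]
ee_rot: [-0.421, 0.42, 0.568, -0.568]
contact_force: [0.3, 0.2, -0.8]
width: 0.251
time: 9.4
ee_pos: [0.4891, -0.291, 0.2084]
ee_rot: [-0.421, 0.42, 0.568, -0.568]
contact_force: [0.5, 0.0, -1.5]
width: 0.252
t 9.4 tcp [ 0.4891 -0.291   0.2084] stand [-340.9  177.7  208.4] 
R
 [[-0.292 -0.001 -0.956]
 [ 0.956  0.001 -0.292]
 [ 0.002 -1.     0.001]] q [-0.25  0.29 -0.12 -0.   -1.17 -1.02] F [ 0.5  0.  -1.5] w 0.252
shift [-0.2  8.4 -1. ] turn [-0.05 -0.04  0.1 ]
```

View pics/wrist_6.png

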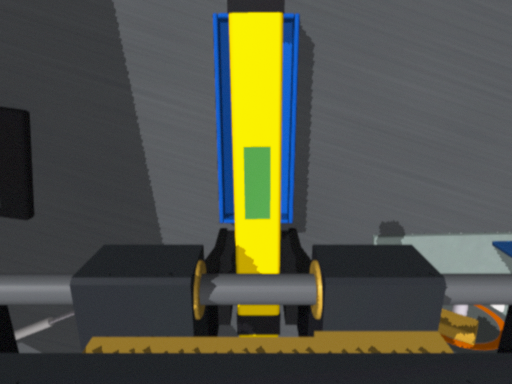

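View pics/side_6.png

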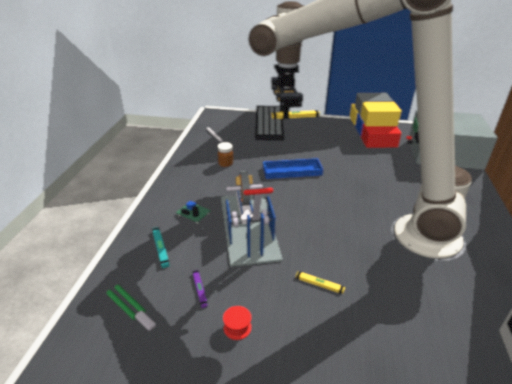

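Run:
```python
from h import *
f=load('wrist_6')
C=[plane(f,p,.028) for p in [(215.5,16),(298,16),(294,222),(219,222)]]
for c in C: print(c.round(4))
print('ctr',np.mean(C,0),[np.linalg.norm(C[i]-C[i-1]).round(4) for i in range(4)])
d=(C[2]+C[3]-C[0]-C[1])/2;a=np.arctan2(d[1],d[0]);print(np.degrees(a))
c=np.mean(C,0)
for c in (c,np.array([.454,-.302,0])): P=c+.0378*np.array([np.cos(a),np.sin(a),0]);print(P);go([P[0],P[1],.0],90+np.degrees(a))
```

```text
[ 0.3594 -0.3714  0.028 ]
[ 0.336  -0.2946  0.028 ]
[ 0.5411 -0.2292  0.028 ]
[ 0.5663 -0.3122  0.028 ]
ctr [ 0.45073514 -0.3018402   0.028     ] [np.float64(0.2152), np.float64(0.0802), np.float64(0.2153), np.float64(0.0867)]
16.824489383228066
[ 0.48691715 -0.29089934  0.028     ]
shift [ -0.4 209.2   3.3] turn [-0.01  0.34  0.04]
[ 0.490182   -0.29105913  0.        ]
shift [-1.500e+00  2.092e+02  2.000e-01] turn [-0.01  0.34  0.04]
```

```bash
python3 -m handwheel '[[[-1,50,2],[0,0.3,0],15],[[-1,100,2],[0,0.3,0],15],[[-1,140,2],[0,0.3,0],15],[[-1,170,2],[0,0.3,0],15],[[-1,190,2],[0,0.3,0],15],[[-1,205,2],[0,0.3,0],15],[[-1,214,2],[0,0.3,0],15],[[-1,219,2],[0,0.3,0],15],[[-1,219,2],[0,0.3,0],15],[[-1,219,2],[0,0.3,0],15]]'
```

```text
time: 10.55
ee_pos: [0.489, -0.2923, -0.0086]
ee_rot: [-0.421, 0.422, 0.568, -0.568]
contact_force: [0.2, -0.0, -1.7]
width: 0.248
```

```bash
python3 -m handwheel '[[[0,3,0],[0,0,0],15],[[0,4,0],[0,0,0],15],[[0,4,0],[0,0,0],15],[[0,4,0],[0,0,0],28],[[0,4,0],[0,0,0],30],[[0,4,0],[0,0,0],32],[[0,4,0],[0,0,0],33],[[0,4,0],[0,0,0],33],[[0,4,0],[0,0,0],33]]'
python3 -m handwheel '[[[0,-20,0],[0,0,0],33],[[0,-60,0],[0,0,0],60],[[0,-110,0],[0,0,0],75],[[0,-160,0],[0,0,0],75],[[0,-210,0],[0,0,0],75],[[0,-240,0],[0,0,0],75],[[0,-240,0],[0,0,0],75]]'
python3 - <<'E'
from h import *
show();save('wrist_7','wrist');save('scene_7','scene')
f=load('wrist_7')
C=[plane(f,p,.028) for p in [(215.5,16),(298,16),(294,222),(219,222)]]
E
```

```text
time: 11.45
ee_pos: [0.4882, -0.2923, -0.0134]
ee_rot: [0.422, -0.422, -0.568, 0.568]
contact_force: [0.1, -0.2, -0.2]
width: 0.377
time: 12.15
ee_pos: [0.4908, -0.2936, 0.2327]
ee_rot: [-0.417, 0.426, 0.569, -0.567]
contact_force: [0.2, 0.6, -0.1]
width: 0.819
t 12.15 tcp [ 0.4908 -0.2936  0.2327] stand [-343.8  177.   232.7] 
R
 [[-0.289  0.011 -0.957]
 [ 0.957 -0.005 -0.289]
 [-0.008 -1.    -0.009]] q [-0.25  0.27 -0.08  0.   -1.21 -1.02] F [ 0.2  0.6 -0.1] w 0.819
```

View pics/wrist_7.png

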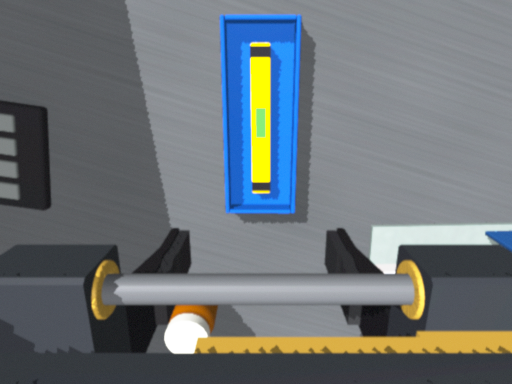

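View pics/scene_7.png

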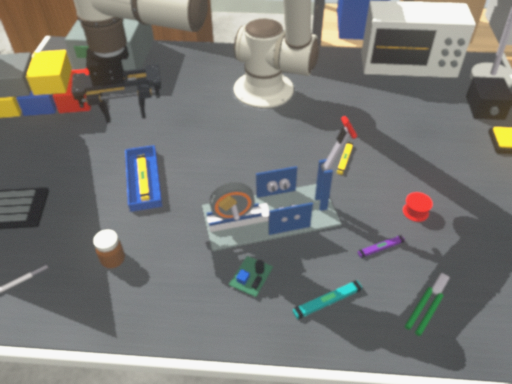

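```bash
cat >> h.py <<'E'
TIP=.0187
def got(x,y,z,tilt,flip=1,yawoff=0):
    """tip at stand x,y,z mm; jaw along stand x; body leaning to +y by tilt deg"""
    p,R,s=pose();t=np.radians(tilt)
    yw=TH+np.radians(yawoff)
    X=np.array([np.cos(yw),np.sin(yw),0])*flip
    ys=np.array([-np.sin(yw),np.cos(yw),0])
    Y=np.array([0,0,-np.cos(t)])-np.sin(t)*ys
    T=Ro.from_matrix(np.c_[X,Y,np.cross(X,Y)]);P=S(x,y,z)+TIP*Y
    w=(R.inv()*T).as_rotvec(degrees=True)
    print('shift',(R.inv().apply(P-p)*1000).round(1),'turn',w.round(2),'P',P.round(4))
def tip():
    p,R,s=pose();t=p-TIP*R.as_matrix()[:,1];return toS(t)
E
python3 - <<'E'
from h import *
f=load('scene_0');print('jar',plane(f,(110,250),.04),'board',plane(f,(251,277),.02),'spool',plane(f,(417,207),.02))
print(tip());got(-130,60,190,15)
E
```

```text
jar [ 0.72476979 -0.31199721  0.04      ] board [0.76159948 0.02516426 0.02      ] spool [0.51723607 0.4355274  0.02      ]
[-341.53035257  179.08252827  245.63900009]
shift [ 215.5   55.2 -116.8] turn [-14.92  -1.88  -0.25] P [ 0.5378 -0.052   0.1719]
```

```bash
python3 -m handwheel '[[[215,20,-116],[0,0,0],45],[[215,20,-116],[0,0,0],45],[[215,20,-116],[-5,-2,0],45],[[215,40,-116],[-15,-2,0],45],[[215,55,-116],[-15,-2,0],45],[[215,55,-116],[-15,-2,0],45],[[215,55,-116],[-15,-2,0],45],[[215,55,-116],[-15,-2,0],45]]'
python3 - <<'E'
from h import *
show();print(tip());got(-130,60,190,15);save('wrist_8','wrist');save('scene_8','scene')
f=load('wrist_8')
for P in [S(-130,-60,85),S(-130,60,85),S(-130,42,92)]: print(proj(f,P))
E
```

```text
time: 13.05
ee_pos: [0.5373, -0.0535, 0.1712]
ee_rot: [-0.353, 0.463, 0.644, -0.496]
contact_force: [0.5, -0.3, 0.2]
width: 0.519
t 13.05 tcp [ 0.5373 -0.0535  0.1712] stand [-131.2   56.   171.2] 
R
 [[-0.322  0.245 -0.914]
 [ 0.947  0.079 -0.312]
 [-0.005 -0.966 -0.258]] q [ 0.18  0.15 -0.41 -0.05 -0.75 -1.39] F [ 0.5 -0.3  0.2] w 0.519
[-131.13438279   60.86036343  189.24149457]
shift [ 1.2 -0.5 -1.1] turn [-0.07  0.17 -0.24] P [ 0.5378 -0.052   0.1719]
[257.55190914 268.4257528 ]
[257.75809721 158.80966693]
[257.68417887 182.68882458]
```

View pics/wrist_8.png

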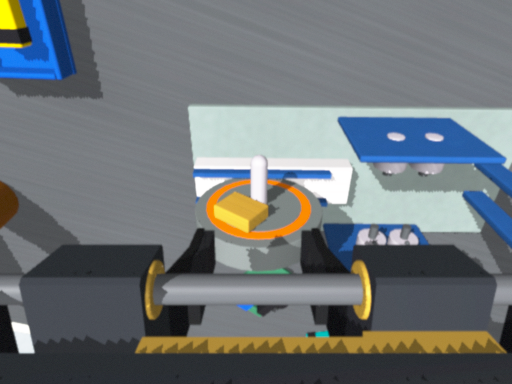

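View pics/scene_8.png

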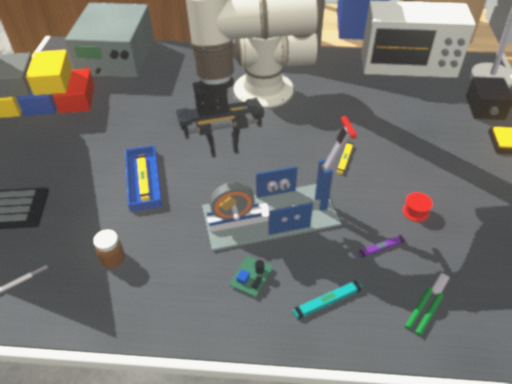

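Run:
```python
from h import *
got(-130,43,120,15);got(-130,43,81,15)
```

```text
shift [ 2.1 72.1  1. ] turn [ 0.02  0.09 -0.26] P [ 0.5539 -0.0466  0.1019]
shift [  2.3 109.7  11.1] turn [ 0.02  0.09 -0.26] P [ 0.5539 -0.0466  0.0629]
```

```bash
python3 -m handwheel '[[[2,35,1],[0,0,0],45],[[2,72,1],[0,0,0],38],[[2,90,6],[0,0,0],38],[[2,100,9],[0,0,0],38],[[2,109,11],[0,0,0],38],[[2,109,11],[0,0,0],38],[[2,109,11],[0,0,0],38]]' 8
python3 - <<'E'
from h import *
show();print(tip());got(-130,43,81,15);save('wrist_9','wrist');save('scene_9','scene');save('side_9','side')
a=load('scene_9')['image'][110:260,190:370,::-1]
b=load('side_9')['image'][120:270,170:350,::-1]
cv2.imwrite('pics/c12.png',cv2.resize(np.hstack([a,b]),None,fx=2.2,fy=2.2,interpolation=cv2.INTER_CUBIC))
E
```

```text
time: 13.85
ee_pos: [0.5541, -0.0462, 0.0644]
ee_rot: [-0.353, 0.464, 0.644, -0.495]
contact_force: [-0.4, -0.5, 0.1]
width: 0.441
t 13.85 tcp [ 0.5541 -0.0462  0.0644] stand [-129.6   37.8   64.4] 
R
 [[-0.321  0.248 -0.914]
 [ 0.947  0.079 -0.312]
 [-0.005 -0.965 -0.26 ]] q [ 0.19  0.31 -0.52 -0.07 -0.49 -1.38] F [-0.4 -0.5  0.1] w 0.441
[-129.55751362   42.7088911    82.44878686]
shift [-0.4  1.3  0.7] turn [ 0.1   0.16 -0.26] P [ 0.5539 -0.0466  0.0629]
```

View pics/wrist_9.png

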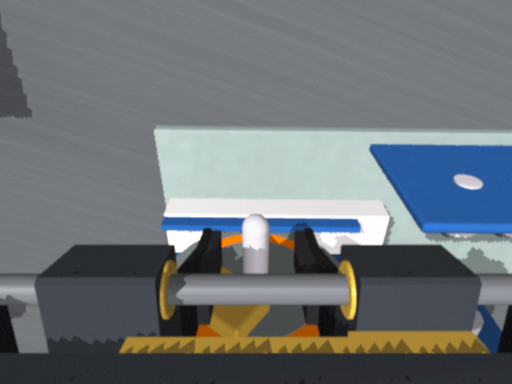

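View pics/c12.png

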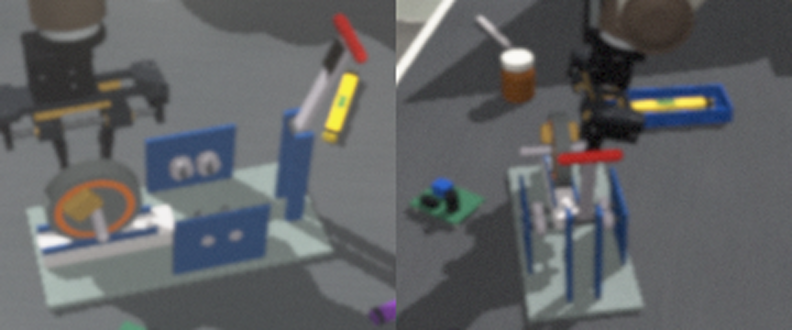

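```bash
python3 -m handwheel '[[[0,1,1],[0,0,0],10],[[0,1,1],[0,0,0],10],[[0,1,1],[0,0,0],10],[[0,1,1],[0,0,0],10],[[0,1,1],[0,0,0],10],[[0,1,1],[0,0,0],10],[[0,1,1],[0,0,0],10],[[0,1,1],[0,0,0],10]]' 12
python3 -m handwheel '[[[1,1,1],[0,0,0],10]]' 12
python3 - <<'E'
from h import *
show();print(tip())
E
```

```text
time: 14.8
ee_pos: [0.5527, -0.0463, 0.0623]
ee_rot: [-0.353, 0.463, 0.644, -0.496]
contact_force: [0.2, -1.4, 1.7]
width: 0.158
time: 14.9
ee_pos: [0.552, -0.0458, 0.0616]
ee_rot: [-0.353, 0.463, 0.644, -0.496]
contact_force: [-3.8, -4.4, 8.2]
width: 0.157
t 14.9 tcp [ 0.552  -0.0458  0.0616] stand [-128.7   39.7   61.6] 
R
 [[-0.322  0.247 -0.914]
 [ 0.947  0.079 -0.312]
 [-0.005 -0.966 -0.259]] q [ 0.19  0.31 -0.52 -0.07 -0.48 -1.38] F [-3.8 -4.4  8.2] w 0.157
[-128.57247695   44.58024554   79.68875263]
```

```bash
python3 -m handwheel '[[[2,-1,-1],[0,0,0],10],[[4,-1,-1],[0,0,0],10],[[6,-1,-1],[0,0,0],10],[[8,-1,-1],[0,0,0],10],[[10,-1,-1],[0,0,0],10]]' 12
python3 - <<'E'
from h import *
show();print(tip())
E
```

```text
time: 15.4
ee_pos: [0.5495, -0.0362, 0.063]
ee_rot: [-0.353, 0.464, 0.644, -0.496]
contact_force: [-1.4, -5.4, 5.8]
width: 0.16
t 15.4 tcp [ 0.5495 -0.0362  0.063 ] stand [-118.7   39.    63. ] 
R
 [[-0.321  0.248 -0.914]
 [ 0.947  0.079 -0.312]
 [-0.005 -0.966 -0.26 ]] q [ 0.21  0.3  -0.54 -0.05 -0.47 -1.41] F [-1.4 -5.4  5.8] w 0.16
[-118.6502134    43.88426314   81.10617571]
```

```bash
python3 -m handwheel '[[[2,-1,0],[0,0,0],10],[[4,-2,0],[0,0,0],10],[[6,-2,0],[0,0,0],10],[[8,-2,0],[0,0,0],10],[[10,-2,0],[0,0,0],10],[[12,-2,0],[0,0,0],10],[[14,-1,0],[0,0,0],10],[[16,0,0],[0,0,0],10],[[18,0,0],[0,0,0],10],[[20,0,0],[0,0,0],10]]' 12
python3 - <<'E'
from h import *
show();print(tip());save('scene_10','scene');save('side_10','side')
a=load('scene_10')['image'][110:260,190:370,::-1]
b=load('side_10')['image'][120:270,170:350,::-1]
cv2.imwrite('pics/c13.png',cv2.resize(np.hstack([a,b]),None,fx=2.2,fy=2.2,interpolation=cv2.INTER_CUBIC))
E
```

```text
time: 16.4
ee_pos: [0.5421, -0.0165, 0.0618]
ee_rot: [-0.353, 0.463, 0.644, -0.496]
contact_force: [0.5, -0.8, -0.2]
width: 0.156
t 16.4 tcp [ 0.5421 -0.0165  0.0618] stand [-97.7  39.7  61.8] 
R
 [[-0.322  0.246 -0.914]
 [ 0.947  0.079 -0.312]
 [-0.004 -0.966 -0.258]] q [ 0.26  0.29 -0.57 -0.03 -0.45 -1.48] F [ 0.5 -0.8 -0.2] w 0.156
[-97.62857849  44.4839908   79.85739375]
```

View pics/c13.png

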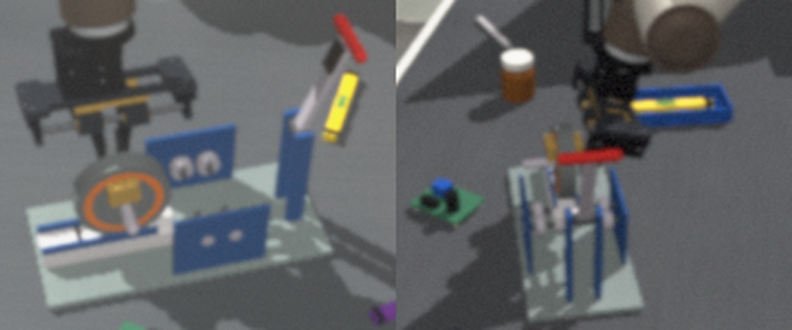

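```bash
python3 -m handwheel '[[[0,0,0],[0,0,0],22],[[0,0,0],[0,0,0],22],[[0,0,0],[0,0,0],22],[[0,0.5,-2],[0,0,0],22],[[0,0.5,-4],[0,0,0],22],[[0,0.5,-4],[0,0,0],10],[[0,0.5,-4],[0,0,0],10],[[0,0.5,-4],[0,0,0],10],[[0,0.5,-4],[0,0,0],10]]' 12
python3 - <<'E'
from h import *
show();print(tip())
E
```

```text
time: 17.4
ee_pos: [0.5466, -0.0153, 0.0628]
ee_rot: [-0.353, 0.463, 0.644, -0.496]
contact_force: [-0.3, 2.1, 1.8]
width: 0.153
t 17.4 tcp [ 0.5466 -0.0153  0.0628] stand [-98.1  35.   62.8] 
R
 [[-0.322  0.247 -0.914]
 [ 0.947  0.079 -0.312]
 [-0.005 -0.966 -0.259]] q [ 0.26  0.3  -0.56 -0.03 -0.46 -1.48] F [-0.3  2.1  1.8] w 0.153
[-98.00054533  39.86920479  80.88758852]
```

```bash
python3 -m handwheel '[[[3,0,0],[0,0,0],10],[[7,0,0],[0,0,0],10],[[11,0,0],[0,0,0],10],[[15,0,0],[0,0,0],10],[[19,0,0],[0,0,0],10],[[23,0,0],[0,0,0],10],[[27,0,0],[0,0,0],10],[[31,0,0],[0,0,0],10],[[35,0,0],[0,0,0],10],[[39,0,0],[0,0,0],10],[[43,0,0],[0,0,0],10],[[47,0,0],[0,0,0],10]]' 12
python3 - <<'E'
from h import *
show();print(tip());save('scene_11','scene');save('wrist_11','wrist')
a=load('scene_11')['image'][110:260,190:370,::-1]
cv2.imwrite('pics/c14.png',cv2.resize(a,None,fx=4,fy=4,interpolation=cv2.INTER_CUBIC))
E
```

```text
time: 18.6
ee_pos: [0.5317, 0.0295, 0.0627]
ee_rot: [-0.353, 0.463, 0.644, -0.496]
contact_force: [1.4, -2.3, 2.5]
width: 0.154
t 18.6 tcp [0.5317 0.0295 0.0627] stand [-50.8  34.8  62.7] 
R
 [[-0.322  0.247 -0.914]
 [ 0.947  0.079 -0.312]
 [-0.005 -0.966 -0.26 ]] q [ 0.37  0.27 -0.62  0.04 -0.42 -1.65] F [ 1.4 -2.3  2.5] w 0.154
[-50.74178816  39.65556129  80.7189309 ]
```

View pics/c14.png

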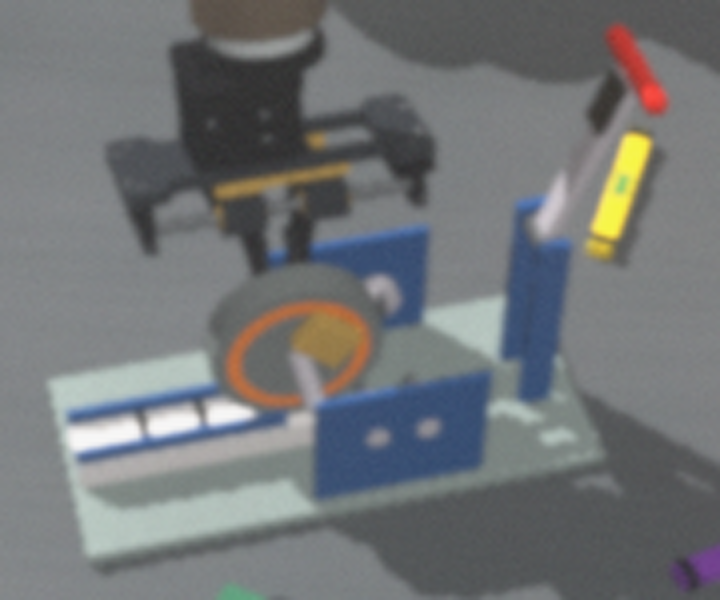

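View pics/wrist_11.png

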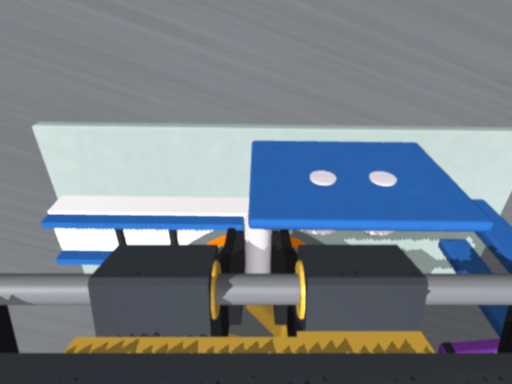

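```bash
python3 -m handwheel '[[[3,0,0],[0,0,0],10],[[6,0,0],[0,0,0],10],[[9,0,0],[0,0,0],10],[[12,0,0],[0,0,0],10],[[15,0,0],[0,0,0],10],[[18,0,0],[0,0,0],10],[[21,0,0],[0,0,0],10],[[24,0,0],[0,0,0],10],[[27,0,0],[0,0,0],10],[[30,0,0],[0,0,0],10],[[32,0,0],[0,0,0],10]]' 12
python3 - <<'E'
from h import *
show();print(tip())
E
```

```text
time: 19.8
ee_pos: [0.5215, 0.0596, 0.0625]
ee_rot: [-0.353, 0.463, 0.644, -0.496]
contact_force: [3.5, -2.9, 3.3]
width: 0.15
t 19.8 tcp [0.5215 0.0596 0.0625] stand [-19.   34.9  62.5] 
R
 [[-0.322  0.247 -0.914]
 [ 0.947  0.079 -0.312]
 [-0.005 -0.966 -0.26 ]] q [ 0.44  0.26 -0.66  0.09 -0.39 -1.77] F [ 3.5 -2.9  3.3] w 0.15
[-18.92075365  39.73786148  80.57920141]
```

```bash
python3 -m handwheel '[[[2,0,0],[0,0,0],10],[[4,0,0],[0,0,0],10],[[6,0,0],[0,0,0],10],[[8,0,0],[0,0,0],10],[[10,0,0],[0,0,0],10],[[11,0,0],[0,0,0],10],[[11,0,0],[0,0,0],10]]' 5
python3 - <<'E'
from h import *
show();print(tip());save('scene_12','scene');save('side_12','side')
a=load('scene_12')['image'][135:260,200:350,::-1]
cv2.imwrite('pics/c15.png',cv2.resize(a,None,fx=5,fy=4.8,interpolation=cv2.INTER_CUBIC))
E
```

```text
time: 20.5
ee_pos: [0.5169, 0.0699, 0.0617]
ee_rot: [-0.353, 0.463, 0.644, -0.496]
contact_force: [1.9, 2.9, -2.6]
width: 0.159
t 20.5 tcp [0.5169 0.0699 0.0617] stand [-7.8 36.  61.7] 
R
 [[-0.322  0.245 -0.915]
 [ 0.947  0.079 -0.312]
 [-0.004 -0.966 -0.258]] q [ 0.47  0.26 -0.68  0.11 -0.38 -1.81] F [ 1.9  2.9 -2.6] w 0.159
[-7.76228371 40.78211297 79.72569078]
```

View pics/c15.png

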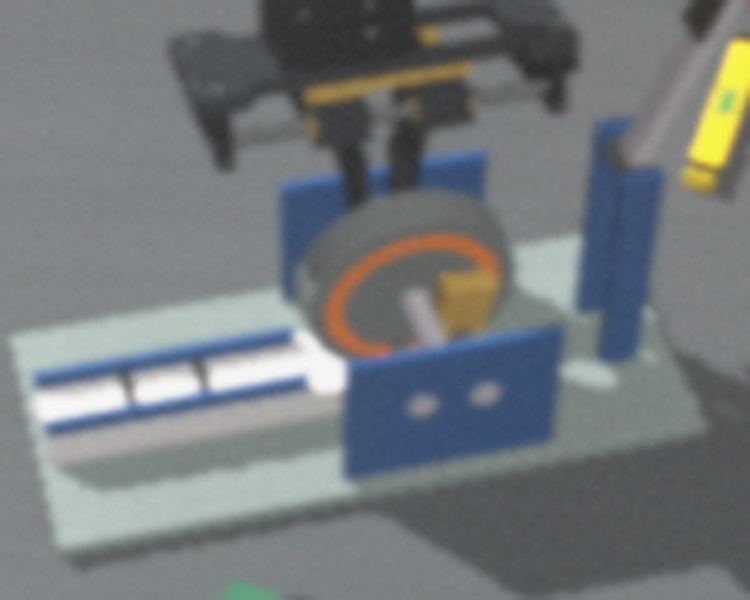

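```bash
python3 -m handwheel '[[[3,0,0],[0,0,0],12],[[6,0,0],[0,0,0],12],[[6,0,0],[0,0,0],20],[[6,0,0],[0,0,0],26],[[6,0,0],[0,0,0],34],[[6,0,0],[0,0,0],38],[[6,-2,0],[0,0,0],38],[[6,-4,0],[0,0,0],38],[[6,-4,0],[0,0,0],38]]' 3
python3 - <<'E'
from h import *
show();print(tip());save('scene_13','scene');save('wrist_13','wrist')
a=load('scene_13')['image'][135:260,200:350,::-1]
cv2.imwrite('pics/c16.png',cv2.resize(a,None,fx=5,fy=4.8,interpolation=cv2.INTER_CUBIC))
E
```

```text
time: 21.5
ee_pos: [0.5148, 0.0751, 0.0665]
ee_rot: [-0.353, 0.463, 0.644, -0.496]
contact_force: [-0.0, -0.1, -0.1]
width: 0.434
t 21.5 tcp [0.5148 0.0751 0.0665] stand [-2.2 36.3 66.5] 
R
 [[-0.322  0.247 -0.914]
 [ 0.947  0.079 -0.312]
 [-0.004 -0.966 -0.259]] q [ 0.48  0.24 -0.68  0.12 -0.39 -1.83] F [-0.  -0.1 -0.1] w 0.434
[-2.11548117 41.13031406 84.53133396]
```

View pics/c16.png

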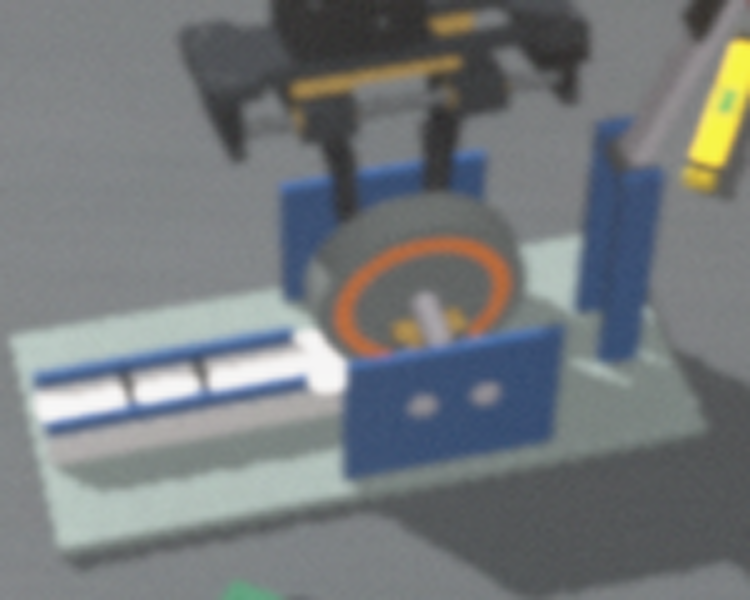

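View pics/wrist_13.png

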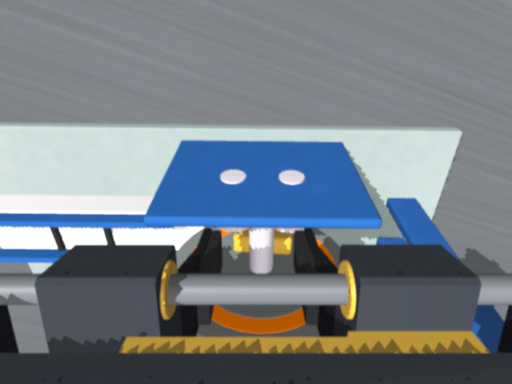

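```bash
python3 -m handwheel '[[[0,-15,0],[0,0,0],38],[[0,-40,0],[0,0,0],38],[[0,-80,0],[0,0,0],38],[[0,-130,0],[0,0,0],38],[[0,-180,0],[0,0,0],38],[[0,-220,0],[0,0,0],38],[[0,-220,0],[0,0,0],38]]'
python3 - <<'E'
from h import *
show();print(tip())
A=save('scene_14','scene');B=save('side_14','side')
for n,f in(('A',A),('B',B)):
    for c,st,m in blobs(f,(172,120,80),(180,255,255)): print(n,c,st,np.round(cv2.boxPoints(cv2.minAreaRect(np.argwhere(m)[:,::-1].astype(np.float32))),1).tolist())
    for c,st,m in blobs(f,(0,150,80),(6,255,255)): print(n,'o',c,st,np.round(cv2.boxPoints(cv2.minAreaRect(np.argwhere(m)[:,::-1].astype(np.float32))),1).tolist())
E
```

```text
time: 22.3
ee_pos: [0.4625, 0.0584, 0.2857]
ee_rot: [-0.35, 0.465, 0.648, -0.491]
contact_force: [1.3, -0.0, -0.8]
width: 0.44
t 22.3 tcp [0.4625 0.0584 0.2857] stand [ -1.3  91.1 285.7] 
R
 [[-0.322  0.259 -0.911]
 [ 0.947  0.084 -0.311]
 [-0.004 -0.962 -0.272]] q [ 0.52 -0.11 -0.42  0.07 -0.99 -1.79] F [ 1.3 -0.  -0.8] w 0.44
[ -1.25720367  96.21611514 303.67769441]
A o [76.2 92.6] [53, 68, 40, 45, 1144] [[50.900001525878906, 70.80000305175781], [90.69999694824219, 67.5], [94.19999694824219, 109.4000015258789], [54.400001525878906, 112.69999694824219]]
A o [348.4 126.3] [342, 117, 14, 21, 102] [[340.8999938964844, 118.19999694824219], [345.29998779296875, 115.80000305175781], [356.1000061035156, 135.89999389648438], [351.70001220703125, 138.3000030517578]]
A o [417.1 206.4] [403, 193, 29, 28, 633] [[400.3999938964844, 215.8000030517578], [409.3999938964844, 188.8000030517578], [434.0, 197.0], [425.0, 224.0]]
B [362.6 131.4] [361, 125, 4, 13, 16] [[360.79998779296875, 137.0], [363.0, 125.0], [364.70001220703125, 125.30000305175781], [362.5, 137.3000030517578]]
B o [380.9 136.5] [362, 125, 39, 23, 717] [[361.3999938964844, 146.60000610351562], [362.79998779296875, 124.9000015258789], [400.3999938964844, 127.30000305175781], [399.1000061035156, 148.89999389648438]]
B o [258.9 190.8] [245, 188, 28, 6, 117] [[244.8000030517578, 189.6999969482422], [271.79998779296875, 187.3000030517578], [272.20001220703125, 191.8000030517578], [245.1999969482422, 194.3000030517578]]
B o [236.8 322.4] [223, 306, 28, 34, 781] [[223.0, 306.0], [250.0, 306.0], [250.0, 339.0], [223.0, 339.0]]
```

Run:
```python
from h import *
A=load('scene_14');B=load('side_14')
P,g=tri(A,(348.5,126.7),B,(258.6,190.7));print(P,g,toS(P))
E1,g1=tri(A,(343.5,118),B,(271.8,189.6));E2,g2=tri(A,(353.5,135.5),B,(245.3,192));print(toS(E1),g1,toS(E2),g2)
for a in (1.9,2.0,2.1,2.2):
    Q=S(105-130*np.cos(a),0,140+130*np.sin(a));print(a,proj(A,Q),proj(B,Q))
a=A['image'][100:235,225:365,::-1]
cv2.imwrite('pics/c17.png',cv2.resize(a,None,fx=5,fy=4.4,interpolation=cv2.INTER_CUBIC))
```

```text
[0.50115118 0.22871934 0.26314218] 0.0009758772297030481 [1.47713409e+02 2.14721744e-02 2.63142183e+02]
[148.00469752  32.63745868 263.11675219] 0.001303762531451304 [147.39988809 -32.2208678  262.99696417] 0.00036503143595893967
1.9 [348.11216529 126.60771398] [258.41100602 190.73328176]
2.0 [352.79809134 127.38727389] [259.20448667 195.16456491]
2.1 [357.14594288 128.59431892] [259.96567073 199.92745267]
2.2 [361.10974035 130.2075269 ] [260.68355073 204.962801  ]
```

View pics/c17.png

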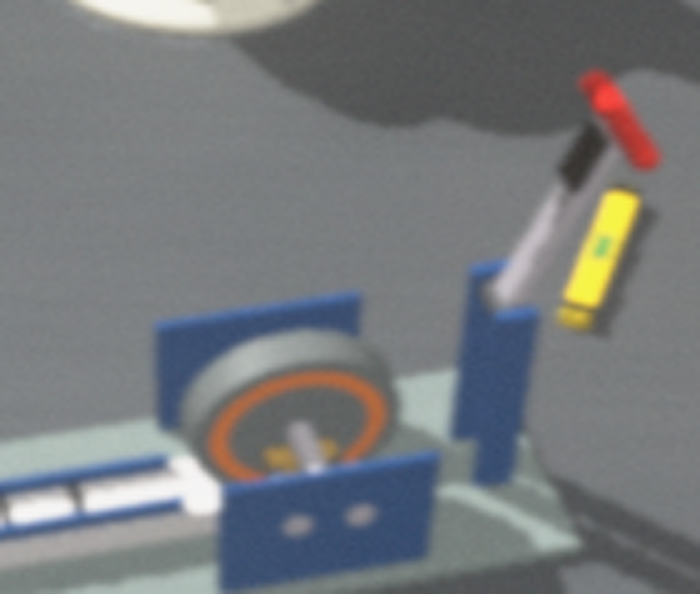

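Run:
```python
from h import *
got(147.7,26,300,0)
```

```text
shift [148.7  15.2 -66.1] turn [15.12  0.12 -0.18] P [0.4765 0.2204 0.2813]
```

```bash
python3 -m handwheel '[[[50,5,-20],[5,0,0],38],[[100,10,-45],[12,0,0],38],[[148,15,-66],[15,0,0],38],[[148,15,-66],[15,0,0],38],[[148,15,-66],[15,0,0],38],[[148,15,-66],[15,0,0],38]]'
python3 - <<'E'
from h import *
show();print(tip());got(147.7,26,253,0);f=save('wrist_15','wrist');print(proj(f,S(147.7,0,263.1)),proj(f,S(147.7,37,263.1)))
E
```

```text
time: 23.0
ee_pos: [0.476, 0.2188, 0.2787]
ee_rot: [0.411, -0.413, -0.573, 0.577]
contact_force: [0.6, -0.2, -0.1]
width: 0.442
t 23.0 tcp [0.476  0.2188 0.2787] stand [146.3  27.  278.7] 
R
 [[-0.322 -0.001 -0.947]
 [ 0.947 -0.007 -0.322]
 [-0.006 -1.     0.004]] q [ 0.74  0.17 -0.1   0.   -1.31 -1.99] F [ 0.6 -0.2 -0.1] w 0.442
[146.44248218  26.93111073 297.37214112]
shift [ 1.6 44.4 -1.2] turn [-0.21  0.11 -0.34] P [0.4765 0.2204 0.2343]
[257.45567904 258.75376276] [257.54214352 205.37107537]
```

View pics/wrist_15.png

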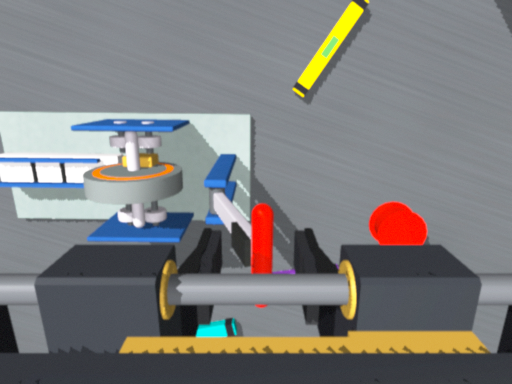

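```bash
python3 -m handwheel '[[[1.5,20,-1],[0,0,0],38],[[1.5,44,-1],[0,0,0],38],[[1.5,44,-1],[0,0,0],36],[[1.5,44,-1],[0,0,0],9],[[1.5,44,-1],[0,0,0],9],[[1.5,44,-1],[0,0,0],9],[[1.5,44,-1],[0,0,0],9],[[1.5,44,-1],[0,0,0],9],[[1.5,44,-1],[0,0,0],9],[[1.5,44,-1],[0,0,0],9],[[1.5,44,-1],[0,0,0],9],[[1.5,44,-1],[0,0,0],9]]' 8
python3 - <<'E'
from h import *
show();print(tip())
A=save('scene_16','scene');
a=A['image'][160:235,225:325,::-1]
cv2.imwrite('pics/c18.png',cv2.resize(a,None,fx=7,fy=7,interpolation=cv2.INTER_CUBIC))
E
```

```text
time: 24.25
ee_pos: [0.4777, 0.2215, 0.2374]
ee_rot: [0.41, -0.413, -0.575, 0.575]
contact_force: [-1.3, 1.5, 5.4]
width: 0.156
t 24.25 tcp [0.4777 0.2215 0.2374] stand [148.4  24.6 237.4] 
R
 [[-0.322  0.003 -0.947]
 [ 0.947 -0.003 -0.322]
 [-0.004 -1.    -0.002]] q [ 0.75  0.19 -0.17  0.   -1.21 -1.99] F [-1.3  1.5  5.4] w 0.156
[148.46166335  24.5968391  256.11992734]
```

View pics/c18.png

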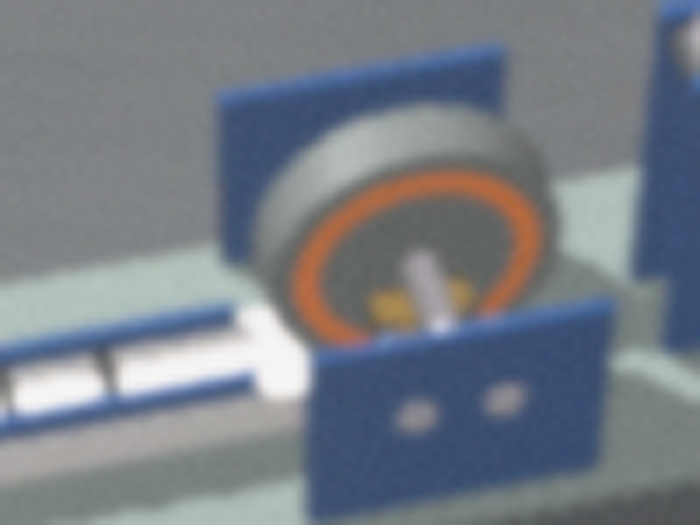

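```bash
python3 -m handwheel '[[[0,0,0],[0,0,0],9],[[0,0,0],[0,0,0],9],[[0,0,0],[0,0,0],9],[[0,0,0],[0,0,0],9]]'
python3 - <<'E'
from h import *
L=[load('scene_14')['image'],load('scene_16')['image']]
L.append(save('scene_17','scene')['image'])
import time
L.append(save('scene_18','scene')['image'])
hs=[]
for im in L:
    h=cv2.cvtColor(im,cv2.COLOR_RGB2HSV);m=cv2.inRange(h,(12,90,60),(24,255,255));m[:195]=0;m[225:]=0;m[:,:265]=0;m[:,310:]=0
    ys,xs=np.nonzero(m);print(len(xs),xs.mean().round(2) if len(xs) else 0,ys.mean().round(2) if len(xs) else 0)
d=np.abs(L[2].astype(int)-L[1].astype(int))[170:215,255:310].mean();e=np.abs(L[2].astype(int)-L[3].astype(int))[170:215,255:310].mean();print(d,e)
print(proj(load('scene_17'),S(0,0,75.6)),proj(load('scene_17'),S(0,-60,75.6)))
E
```

```text
time: 24.7
ee_pos: [0.4777, 0.2215, 0.2374]
ee_rot: [0.41, -0.413, -0.575, 0.575]
contact_force: [-2.6, 0.1, 6.0]
width: 0.154
26 282.81 203.12
26 282.81 203.12
26 282.81 203.12
26 282.81 203.12
1.3442424242424242 1.3671380471380472
[283.42272759 194.10781702] [290.32151249 211.75924631]
```

Run:
```python
from h import *
a0=1.905
for a in [1.8,1.65,1.5,1.35,1.2,1.05,.9,.75,.6,.45,.3,.3]:
    print(a,round(-130*(np.cos(a)-np.cos(a0)),1),round(-130*(np.sin(a)-np.sin(a0)),1))
```

```text
1.8 -13.1 -3.8
1.65 -32.4 -6.8
1.5 -51.8 -6.9
1.35 -71.1 -4.0
1.2 -89.7 1.6
1.05 -107.3 10.0
0.9 -123.5 21.0
0.75 -137.8 34.2
0.6 -149.9 49.4
0.45 -159.7 66.3
0.3 -166.8 84.4
0.3 -166.8 84.4
```

```bash
python3 -m handwheel '[[[-13,-4,0],[0,0,0],9],[[-32,-7,0],[0,0,0],9],[[-52,-7,0],[0,0,0],9],[[-71,-4,0],[0,0,0],9],[[-90,2,0],[0,0,0],9],[[-107,10,0],[0,0,0],9],[[-123,21,0],[0,0,0],9],[[-138,34,0],[0,0,0],9],[[-150,49,0],[0,0,0],9],[[-160,66,0],[0,0,0],9],[[-167,84,0],[0,0,0],9],[[-167,84,0],[0,0,0],9]]' 8
python3 - <<'E'
from h import *
show();print(tip());save('scene_19','scene');save('side_19','side')
a=load('scene_19')['image'][110:260,190:370,::-1]
b=load('side_19')['image'][120:270,170:350,::-1]
cv2.imwrite('pics/c19.png',cv2.resize(np.hstack([a,b]),None,fx=2.2,fy=2.2,interpolation=cv2.INTER_CUBIC))
E
```

```text
time: 26.0
ee_pos: [0.5303, 0.0612, 0.1503]
ee_rot: [0.412, -0.413, -0.572, 0.577]
contact_force: [-0.1, -0.5, -0.7]
width: 0.155
t 26.0 tcp [0.5303 0.0612 0.1503] stand [-20.3  26.  150.3] 
R
 [[-0.32  -0.003 -0.947]
 [ 0.947 -0.006 -0.32 ]
 [-0.005 -1.     0.004]] q [ 0.42  0.28 -0.29  0.01 -1.01 -1.67] F [-0.1 -0.5 -0.7] w 0.155
[-20.22462627  25.90022404 169.01979756]
```

View pics/c19.png

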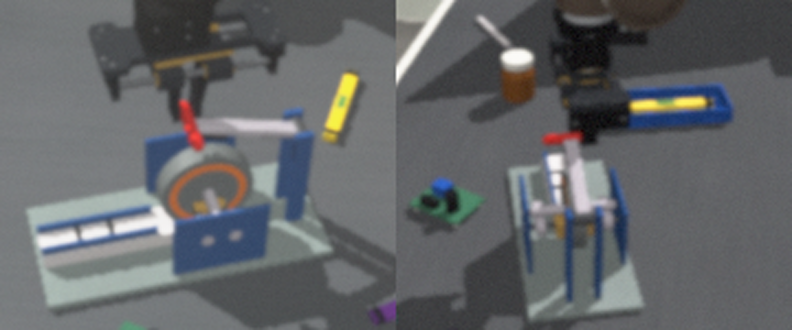

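```bash
python3 -m handwheel '[[[-2,7,0],[0,0,0],9],[[-3,13,0],[0,0,0],9],[[-4.5,19,0],[0,0,0],9],[[-5,25,0],[0,0,0],9],[[-5.5,30,0],[0,0,0],9],[[-6,34,0],[0,0,0],9],[[-6,36.5,0],[0,0,0],9],[[-6,38.5,0],[0,0,0],9],[[-6,38.5,0],[0,0,0],9]]' 8
python3 - <<'E'
from h import *
show();print(tip());A=save('scene_20','scene');B=save('side_20','side')
a=load('scene_20')['image'][130:240,210:350,::-1]
cv2.imwrite('pics/c20.png',cv2.resize(a,None,fx=5,fy=5,interpolation=cv2.INTER_CUBIC))
E
```

```text
time: 27.0
ee_pos: [0.5325, 0.0567, 0.1141]
ee_rot: [0.411, -0.413, -0.573, 0.576]
contact_force: [-4.3, -2.6, -0.6]
width: 0.156
t 27.0 tcp [0.5325 0.0567 0.1141] stand [-25.3  25.4 114.1] 
R
 [[-0.322 -0.    -0.947]
 [ 0.947 -0.005 -0.322]
 [-0.004 -1.     0.002]] q [ 0.41  0.32 -0.34  0.01 -0.92 -1.66] F [-4.3 -2.6 -0.6] w 0.156
[-25.24172971  25.39424221 132.78215706]
```

View pics/c20.png

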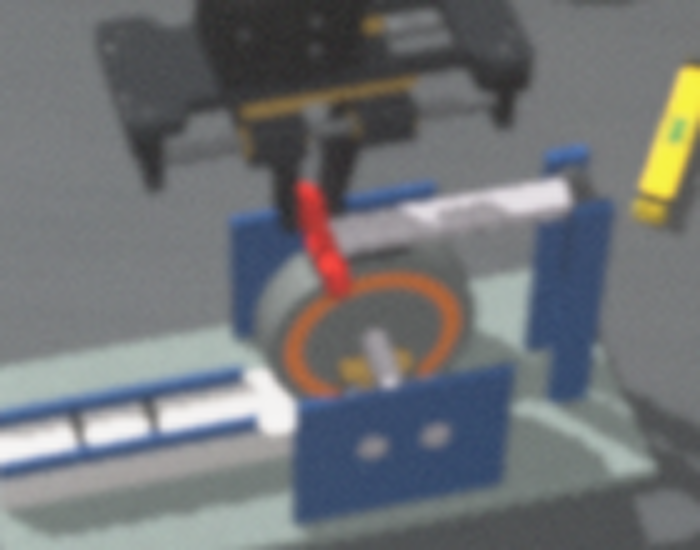

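```bash
python3 -m handwheel '[[[0,1,0],[0,0,0],9],[[0,2,0],[0,0,0],9],[[0,2,0],[0,0,0],9]]' 8
python3 -m handwheel '[[[0,1,0],[0,0,0],9],[[0,1.5,0],[0,0,0],9],[[0,1.5,0],[0,0,0],9]]' 8
python3 - <<'E'
from h import *
show();print(tip());A=save('scene_21','scene');B=save('side_21','side')
for f,h in((A,[(348.,126)]),(B,[0])):
    for c,st,m in blobs(f,(0,150,80),(6,255,255),30): print(c,st[:4],np.round(cv2.boxPoints(cv2.minAreaRect(np.argwhere(m)[:,::-1].astype(np.float32))),1).tolist())
for a in (0,.05,.1):
    for y in(-37,0,37):
        Q=S(105-130*np.cos(a),y,140+130*np.sin(a));print(a,y,proj(A,Q).round(1),proj(B,Q).round(1))
E
```

```text
time: 27.4
ee_pos: [0.5326, 0.0567, 0.1127]
ee_rot: [0.411, -0.413, -0.574, 0.576]
contact_force: [-5.7, -1.2, 0.4]
width: 0.156
time: 27.7
ee_pos: [0.5328, 0.0567, 0.1123]
ee_rot: [0.41, -0.413, -0.574, 0.576]
contact_force: [-7.3, -0.9, 5.5]
width: 0.155
t 27.7 tcp [0.5328 0.0567 0.1123] stand [-25.4  25.1 112.3] 
R
 [[-0.322  0.001 -0.947]
 [ 0.947 -0.005 -0.322]
 [-0.005 -1.     0.001]] q [ 0.41  0.32 -0.34  0.01 -0.92 -1.66] F [-7.3 -0.9  5.5] w 0.155
[-25.28569881  25.09775666 131.01990214]
[76.3 92.6] [53, 68, 40, 45] [[51.0, 70.69999694824219], [90.80000305175781, 67.5], [94.19999694824219, 109.5], [54.29999923706055, 112.69999694824219]]
[274.1 178.2] [269, 167, 11, 23] [[267.70001220703125, 167.8000030517578], [272.29998779296875, 166.1999969482422], [280.1000061035156, 187.89999389648438], [275.3999938964844, 189.60000610351562]]
[417.1 206.3] [403, 192, 29, 29] [[399.70001220703125, 214.6999969482422], [410.29998779296875, 188.3000030517578], [434.20001220703125, 197.89999389648438], [423.70001220703125, 224.3000030517578]]
[380.9 136.5] [362, 125, 39, 23] [[361.3999938964844, 146.60000610351562], [362.79998779296875, 124.9000015258789], [400.3999938964844, 127.30000305175781], [399.1000061035156, 148.89999389648438]]
[236.8 322.4] [223, 306, 28, 34] [[223.0, 306.0], [250.0, 306.0], [250.0, 339.0], [223.0, 339.0]]
0 -37 [278.5 188.8] [236.1 193.4]
0 0 [274.3 177.9] [248.5 192.3]
0 37 [270.3 167.5] [260.8 191.3]
0.05 -37 [278.6 186.9] [236.1 191.6]
0.05 0 [274.4 176. ] [248.5 190.6]
0.05 37 [270.4 165.5] [260.8 189.5]
0.1 -37 [278.9 184.9] [236.  189.9]
0.1 0 [274.7 174. ] [248.5 188.8]
0.1 37 [270.6 163.6] [260.9 187.8]
```

```bash
python3 -m handwheel '[[[0,0,0],[0,0,0],18],[[0,0,0],[0,0,0],24],[[0,0,0],[0,0,0],34],[[0,0,0],[0,0,0],36],[[0,0,0],[0,0,0],36],[[0,0,0],[0,0,0],36],[[0,-15,0],[0,0,0],36],[[0,-40,0],[0,0,0],36],[[0,-90,0],[0,0,0],36],[[0,-140,0],[0,0,0],36],[[0,-140,-40],[0,0,0],36],[[0,-140,-40],[0,0,0],36]]' 3
python3 -m handwheel '[[[0,0,-100],[0,0,0],36],[[0,0,-100],[0,0,0],36],[[0,0,-100],[0,0,0],36],[[0,0,-100],[0,0,0],36]]'
python3 - <<'E'
from h import *
show();A=save('scene_22','scene');B=save('side_22','side');save('wrist_22','wrist')
for f in(A,B):
    for c,st,m in blobs(f,(0,150,80),(6,255,255),30): print(c,st[:4])
im=A['image'];h=cv2.cvtColor(im,cv2.COLOR_RGB2HSV);m=cv2.inRange(h,(12,90,60),(24,255,255));m[:195]=0;m[225:]=0;m[:,:265]=0;m[:,310:]=0
ys,xs=np.nonzero(m);print(len(xs),xs.mean().round(2),ys.mean().round(2))
cv2.imwrite('pics/c22.png',cv2.resize(im[130:240,210:350,::-1],None,fx=5,fy=5,interpolation=cv2.INTER_CUBIC))
f=load('wrist_22')
E
```

```text
time: 29.0
ee_pos: [0.5743, 0.0718, 0.2524]
ee_rot: [-0.409, 0.414, 0.576, -0.574]
contact_force: [-1.0, 0.9, -1.1]
width: 0.416
time: 29.4
ee_pos: [0.6656, 0.1026, 0.2483]
ee_rot: [0.411, -0.412, -0.573, 0.577]
contact_force: [-0.6, -1.2, 0.1]
width: 0.417
t 29.4 tcp [0.6656 0.1026 0.2483] stand [ -24.3 -115.4  248.3] 
R
 [[-0.322 -0.003 -0.947]
 [ 0.947 -0.006 -0.322]
 [-0.004 -1.     0.005]] q [ 0.39  0.45  0.22  0.   -1.35 -1.64] F [-0.6 -1.2  0.1] w 0.417
[76.3 92.6] [53, 68, 40, 45]
[274.3 179.2] [269, 168, 12, 22]
[417.1 206.4] [403, 193, 29, 28]
[380.8 136.5] [362, 125, 39, 23]
[236.8 322.4] [223, 306, 28, 34]
27 283.19 203.11
```

View pics/c22.png

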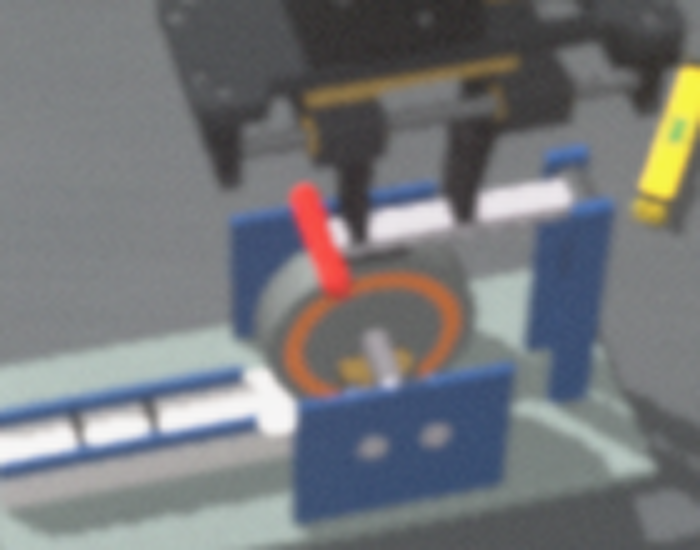

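View pics/scene_22.png

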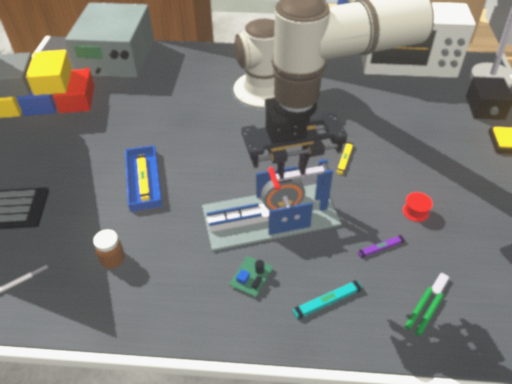

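Run:
```python
from h import *
A=load('scene_22');B=load('side_22')
for n in range(2): pass
cv2.imwrite('pics/c23.png',cv2.resize(B['image'][140:240,200:330,::-1],None,fx=5,fy=5,interpolation=cv2.INTER_CUBIC))
```

```text
(no output)
```

View pics/c23.png

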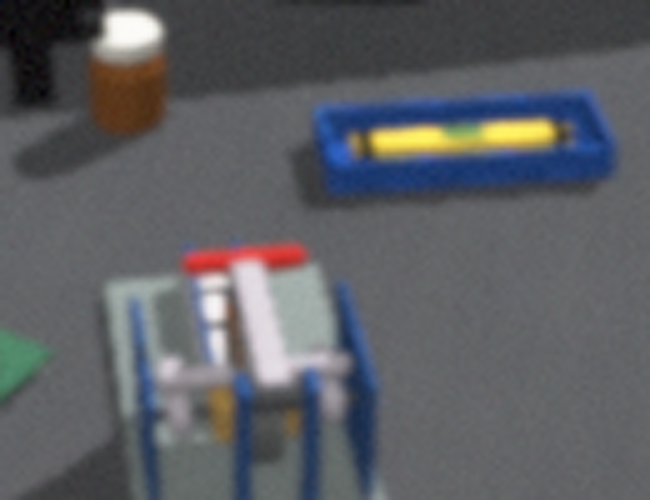

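```bash
python3 -c "
from rig import workorder
print(workorder.hand_in())"
```

```text
the job is handed in; nothing more can be done
None
```

The job is handed in at about 29.5 s of the 72 s allowed; the hand-in reported no verdict.

**What I did**
- **Level:** I put the yellow level flat in the blue tray.
- **Flywheel:** I rolled it over the chock and onto the rollers, holding it lightly by the near axle stub. I then let go, and it came to rest heavy side down.
- **Brake:** I gripped one end of the red handle and swung it closed. I felt about 5.5 N upward as the pad met the rim, then released and backed away.

**Last checks**
- **Level:** it lies flat and well inside the tray in the scene and side views.
- **Flywheel:** the brass blocks sit straight below the axle. They did not move over four pictures (about 2.5 s) before the brake was touched, and shifted less than half a pixel after it closed.
- **Brake:** the scene view puts the handle at or slightly below level. The side view puts it about 0.02 rad open. They disagree slightly, but both are inside the 0.05 rad limit.
- **Bystanders:** the spool's position is unchanged between pictures. I saw the board and jar in place but did not measure them.
- **Robot:** the gripper was clear of everything, about 0.25 m above the bench.

**What failed or disagreed**
- **Level grip:** the first two closes missed. The fingertips are physically about 19 mm short of the reported TCP, which I found from the pictures and corrected for.
- **Axle push:** because of that, the gripper's body looked too close to the rim to push both stubs at once, so I pushed on one stub only.

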